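# Lock the plane irons away for the night

### The arm

A 6-joint arm with a two-finger parallel gripper is mounted at the origin on the work surface. World frame = base frame: x ahead of the robot, y to its left, z up, the work surface at z = 0. Lengths are in m, angles in rad, forces in N, time in s.
With the tool pointing down it reaches from about 0.375 to 0.975 m from the base axis. Payload 3.8 kg.
Tool frame: the origin (TCP) lies midway between the tips of the shut fingers; the grasp point (between the pads) lies r.grip_depth behind it (r.grip_depth is the distance from the TCP to the grasp point, in m); z points along the fingers, y is the direction in which the jaws open and shut (so a half turn about z gives the same grasp; the last joint's range is limited). The gripper opens to 88 mm and grips with 3 to 60 N. Pads are 18 mm wide; open, the fingers measure 123 mm over their backs; the gripper's body (75 mm by 187 mm) begins 45 mm behind the grasp point.
Start: joints at [-1.241, 0.264, 1.604, -0, 1.274, -0.037], TCP at [0.242, -0.63, 0.239] pointing down, gripper open.
Joint ranges: [-2.63, 2.63], [-0.94, 2.18], [0.31, 2.57], [-1.31, 4.45], [0, 2.66], [-2.55, 2.55]. Speed limits (rad/s): [2.57, 2.57, 3.14, 3.14, 3.14, 3.14].

### API

Orientations are given as a 3x3 rotation matrix whose columns are the frame's x, y, z axes.
In Python, from workcell import r, get_image, ticket, find_in, cut_out, spot_point gives the robot as it stands.
- The arm moves only by the shell command python3 -m crank 'ROWS'. ROWS is JSON, a list of rows, each an object with "jaw": the opening, from -1 (shut) to 1 (fully open), so that 0 is half open; "xyz": the shift along the tool's x, y, z in mm, a list of three; "turn": the turn about the tool's z in degrees. A call has 1 to 20 rows; each row shifts and turns the commanded pose from where the row before left it, along the tool's axes as they then stand; what a row does not reach is not made up. A row lasts 1/8 s, in which the tool goes at most 62.5 mm and 10.7 degrees, less where a joint would pass 70% of its speed; a pose out of reach is approached as far as the arm can. A call is refused whole if a number of a shift passes 62.5 or a number of a turn 10.7, either way. A call with a gripper value outside its range is refused whole. The fingers move at their own pace and stop on an object; the grip force is fixed at half the most. Time passes only in rows, so rows that do not move let the fingers close. It gives the time, the measured TCP pose, the force and the opening at its end, in the units of the state.
- r.read_state(): the state, without advancing time (a new reading comes with each control period).
- get_image(name): name is "scene" or "top"; returns a dict with "color" (400x640x3 uint8, blue, green, red), "depth" (400x640 float32, m along the optical axis (not along the pixel's ray), 0 where there is no reading), "K" (3x3 intrinsics, pixels), "extrinsics" (4x4, takes a point from camera to world coordinates). Camera axes: x right, y up, looking along -z (the intrinsics and any distortion apply to the point x, -y, -z); pixel columns grow to the right and rows downward; lengths in m; the calibration is good to about 2 mm. A picture is of the moment at which its call begins.
- ticket.close_job(): hands the job in, once; it reports no verdict.
Trained networks look in the newest picture that a camera, given by its name, has taken for a name from the list of things; names that differ only in an ending like _2 or _b are one class to them, and where a whole thing is asked for, a point or a joint stands for the part that bears it (a point fixed in the world has none). Each returns a list of dicts, best first, with "score" (0 to 1); they miss things now and then, are a little off and sometimes report something else, mostly with a low value. They report only what shows in the picture. A call takes as long as a camera call. They do not tell look-alikes from the thing itself.
- find_in(camera, thing): "position" ([column, row] as shares, 0 to 1, of the picture: columns of its width, rows of its height, amid what is visible of it).
- cut_out(camera, thing): "pixels" (400x640 bool, what is visible of it) and "position" ([column, row] as shares, 0 to 1, of the picture: columns of its width, rows of its height, amid what is visible of it).
- spot_point(camera, thing): "position" ([column, row] as shares, 0 to 1, of the picture: columns of its width, rows of its height: a listed point, or the origin of a listed thing).
The state is a dict: "clock": time; "qpos": joint angles; "qd": joint speeds; "effort": joint torques, N m; "tcp_pos": TCP position; "tcp_rot": TCP orientation; "wrist_force": force on the tool from outside, world axes, zero at the start; "torque": the same for the moment, N m; "grip_width": finger opening in m.
Only numpy, scipy, OpenCV 4.12 (cv2) and the standard library are available. Lean on these libraries where they do the work, as an engineer would, in place of code of your own. Each camera call takes 0.05 s, during which the arm holds its last target.

### The job

Lock the plane irons away: with the lock bar still shut, turn the locker's dials, one after another, to the code (left dial to mark 2, middle to mark 7, right to mark 4, counted clockwise from the long mark), then draw the lock bar fully to the left, all as seen looking into the bays. Slide every iron on its carrier, blade first, fully home under the roof, one to a bay, in any order. Then push the bar fully shut again, turn all three dials two or more marks away from their code, let go, and leave the other things on the bench where they are.

Things in the scene. Friction and masses are not known exactly. Their poses are not given: they have to be found in the camera images.
- locker: Fixed low wooden locker, 172 mm deep (x) x 222 mm wide (y), placed and turned anew each time. Origin on the bench at the middle of its open front edge; +x points into the locker, +y to the left of someone looking into the bays, z up. Front part, x 0 to 95 mm: three bays at y = +68, 0, -68 mm under a slotted roof. Rear part: grey dial case, x 88 to 168 mm, top 50 mm above the bench.
- roof_edge (a point): middle of the roof's front edge, on top, 34 mm above the bench (locker x = y = 0); underside of the roof at 28 mm. Over the middle of each bay the roof has a slot 24 mm wide in y, open at the front and running 42 mm in. Axes as the locker's.
- dial_case (a point): middle of the dial case's top, 50 mm above the bench; dials at locker x = 128 mm, y = +72 (left), 0 (middle), -72 mm (right). Ten white marks 36 degrees apart surround each dial: mark 0 is the long one, straight towards the bays (locker -x); 1 to 9 follow clockwise from above.
- dial_left (a joint): left dial, upright axis: value in rad grows clockwise from above, 0 = pointer on the long mark, 0.6283 per mark, stops at -0.15 and 5.8 (no way round through them). Code: mark 2 (1.257 rad). Stays where left, friction 0.05 N m; held by the works (0.2 to 0.5 rad of play) while the lock bar is drawn.
- dial_left_grip (a point): on the left dial's axis, 76 mm above the bench, middle of its black bar grip: 44 mm long (x), 12 mm thick (y), 57 to 85 mm above the bench, on a flange of 50 mm diameter. Axes turn with the dial: -x is the way the pointer shows (white line on that end of the bar); at value 0 they agree with the locker's.
- dial_middle (a joint): middle dial, upright axis: value in rad grows clockwise from above, 0 = pointer on the long mark, 0.6283 per mark, stops at -0.15 and 5.8 (no way round through them). Code: mark 7 (4.398 rad). Stays where left, friction 0.05 N m; held by the works (0.2 to 0.5 rad of play) while the lock bar is drawn.
- dial_middle_grip (a point): on the middle dial's axis, 76 mm above the bench, middle of its black bar grip: 44 mm long (x), 12 mm thick (y), 57 to 85 mm above the bench, on a flange of 50 mm diameter. Axes turn with the dial: -x is the way the pointer shows (white line on that end of the bar); at value 0 they agree with the locker's.
- dial_right (a joint): right dial, upright axis: value in rad grows clockwise from above, 0 = pointer on the long mark, 0.6283 per mark, stops at -0.15 and 5.8 (no way round through them). Code: mark 4 (2.513 rad). Stays where left, friction 0.05 N m; held by the works (0.2 to 0.5 rad of play) while the lock bar is drawn.
- dial_right_grip (a point): on the right dial's axis, 76 mm above the bench, middle of its black bar grip: 44 mm long (x), 12 mm thick (y), 57 to 85 mm above the bench, on a flange of 50 mm diameter. Axes turn with the dial: -x is the way the pointer shows (white line on that end of the bar); at value 0 they agree with the locker's.
- lock_bar (a joint): steel lock bar on the roof: 0 = shut, 0.024 m = drawn fully to locker +y (left), stops at both; 2 N of friction. Any dial off its code (by over 0.2 rad) stops it at about 6 mm. Bar at x 64 to 76 mm; arms towards the front beside the slots; all up to z = 42 mm. Shut, toes on the arms cross the slots at x 4 to 13 mm, before stored posts; drawn 22 mm or more, slots are free.
- bar_handle (a point): middle of the lock bar's upright dark handle, 64 mm above the bench: 16 mm in locker x, 20 mm in locker y, from z = 42 to 84 mm; moves with the bar (locker x = 70, y = -20 mm when shut)
- bay_left (a point): where a carrier's origin is when fully home in the left bay: on the bench, 50 mm in from the front edge; axes as the locker's. Bay: 50 mm wide, 95 mm deep to a solid back wall, bare bench as its floor, 18 mm partitions with rounded noses, 28 mm clear height.
- bay_middle (a point): where a carrier's origin is when fully home in the middle bay: on the bench, 50 mm in from the front edge; axes as the locker's. Bay: 50 mm wide, 95 mm deep to a solid back wall, bare bench as its floor, 18 mm partitions with rounded noses, 28 mm clear height.
- bay_right (a point): where a carrier's origin is when fully home in the right bay: on the bench, 50 mm in from the front edge; axes as the locker's. Bay: 50 mm wide, 95 mm deep to a solid back wall, bare bench as its floor, 18 mm partitions with rounded noses, 28 mm clear height.
- carrier0: plane iron on a carrier (2 or 3 present, alike, 0.22 kg): wooden block 90 (x) x 42 (y) x 16 mm, 4 mm steel blade on top at the +x end (20 mm high in all), square upright pale post 14 x 14 mm at x = -25 mm, 16 to 84 mm high, to hold it by. Origin: centre of underside. +x goes first into a bay; the post runs in the roof's slot, home at locker x = 25 mm.
- carrier1: plane iron on a carrier (2 or 3 present, alike, 0.22 kg): wooden block 90 (x) x 42 (y) x 16 mm, 4 mm steel blade on top at the +x end (20 mm high in all), square upright pale post 14 x 14 mm at x = -25 mm, 16 to 84 mm high, to hold it by. Origin: centre of underside. +x goes first into a bay; the post runs in the roof's slot, home at locker x = 25 mm.
- carrier2: plane iron on a carrier (2 or 3 present, alike, 0.22 kg): wooden block 90 (x) x 42 (y) x 16 mm, 4 mm steel blade on top at the +x end (20 mm high in all), square upright pale post 14 x 14 mm at x = -25 mm, 16 to 84 mm high, to hold it by. Origin: centre of underside. +x goes first into a bay; the post runs in the roof's slot, home at locker x = 25 mm.
- block_plane: bystander: small steel hand plane with dark wooden grips, 150 x 44 x 52 mm; origin under its centre
- offcut: bystander: pale wooden offcut 70 x 32 x 18 mm, lying beside the way from the carriers to the locker; origin under its centre
- pencil: bystander: flat carpenter's pencil, 142 x 12 x 8 mm, along its x; origin under its centre
- glue_bottle: bystander: upright white bottle, 56 mm across, 150 mm tall; origin under its centre
- try_square: bystander: joiner's square, stock 30 x 100 x 18 mm (origin under its centre), 160 mm blade towards +x
- tape_measure: bystander: yellow tape measure, about 80 x 66 x 40 mm; origin under its centre
- mallet: bystander: wooden mallet lying down, head 75 x 110 x 65 mm (origin under it), 200 mm handle to +x
Mind the look-alikes: they are no part of the job. What is shaped like the carrier0 but red or turquoise is not meant.

How it is judged:
By the outcome, as a careful person would: the job done as asked, in the order asked, and still so for the second after the job is handed in, with the robot touching nothing.
Of carrier0, carrier1, carrier2 only 2 to 3 are there at a start; the rules pass over those that are not, and their reading is None.
At some moment in a run one of carrier0, carrier1, carrier2 may be knocked a few centimetres aside while the robot is not near it.
Once in a run the grip may slacken for a moment while it holds something.
It also fails if it takes over 200 s, if anything falls off the work surface, if the arm or the gripper's body presses on something with over 40 N, if the wrist force passes 120 N, or if a joint passes its speed limit or range.

## Working session

There is one attempt and no reset: what is moved stays moved. The work goes in short steps, Python scripts to look and compute and a shell command to move; the robot and the scene stay as the last step left them, time stands still between calls to the robot, and variables do not carry over. Pictures are saved under pics/ and viewed, and the job is handed in when it is done.

```bash
ls; mkdir -p pics; python3 - <<'E'
from workcell import r, get_image
import cv2
s=r.read_state(); print(s['clock'],s['tcp_pos'],s['tcp_rot'],s['grip_width'],r.grip_depth)
for n in ("scene","top"):
    im=get_image(n); cv2.imwrite(f"pics/{n}0.png",im['color']); print(n,im['K'],im['extrinsics'])
E
```

```text
pics
0.0 [ 0.24182179 -0.62944621  0.23741707] [[ 9.33473229e-01  3.58646331e-01 -7.35186275e-04]
 [ 3.58647080e-01 -9.33470930e-01  2.07253300e-03]
 [ 5.70313401e-05 -2.19832648e-03 -9.99997582e-01]] 0.08814377479040772 0.0187
scene [[466.9309808    0.         320.5510662 ]
 [  0.         466.9309808  198.76460558]
 [  0.           0.           1.        ]] [[-0.06058984 -0.67467569  0.73562327  1.50798088]
 [ 0.99815792 -0.0432454   0.04255114  0.02244123]
 [ 0.0031041   0.73684636  0.67605311  0.93309747]
 [ 0.          0.          0.          1.        ]]
top [[390.38382964   0.         317.0805793 ]
 [  0.         390.38382964 198.79791329]
 [  0.           0.           1.        ]] [[ 0.02333945  0.99755665 -0.06584832  0.51400337]
 [-0.99972062  0.02353473  0.00219134 -0.02581822]
 [ 0.00373571  0.06577877  0.99782724  1.15058596]
 [ 0.          0.          0.          1.        ]]
```

View pics/scene0.png

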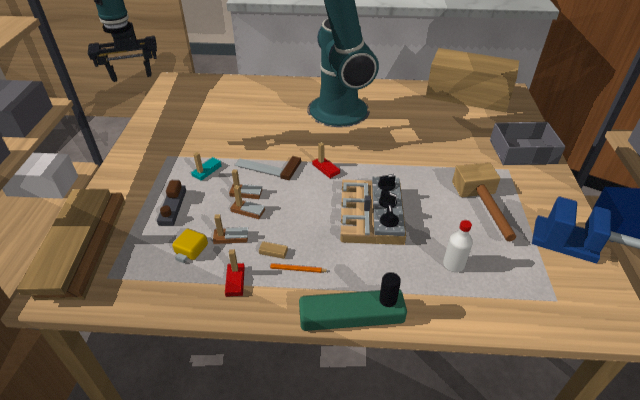

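View pics/top0.png

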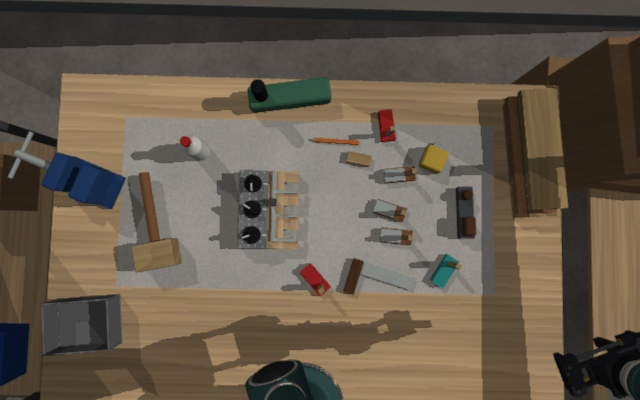

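```bash
cat > h.py <<'E'
from workcell import r, get_image, find_in, cut_out, spot_point
import numpy as np, cv2
def proj(im,P):
    P=np.atleast_2d(P); E=im['extrinsics']; c=(P-E[:3,3])@E[:3,:3]
    u=im['K'][0,0]*c[:,0]/-c[:,2]+im['K'][0,2]; v=im['K'][1,1]*-c[:,1]/-c[:,2]+im['K'][1,2]
    return np.c_[u,v]
def atz(im,u,v,z):
    E=im['extrinsics'];K=im['K']
    d=E[:3,:3]@np.array([(u-K[0,2])/K[0,0],-(v-K[1,2])/K[1,1],-1.])
    return E[:3,3]+d*(z-E[2,3])/d[2]
def cloud(im,m=None):
    d=im['depth'];K=im['K'];E=im['extrinsics']
    v,u=np.nonzero((d>0) if m is None else (m&(d>0)))
    z=d[v,u]; c=np.c_[(u-K[0,2])/K[0,0]*z,-(v-K[1,2])/K[1,1]*z,-z]
    return c@E[:3,:3].T+E[:3,3],u,v
E
python3 - <<'E'
from h import *
for n in ("top","scene"):
    im=get_image(n)
    for t,z in (("carrier0",0),("roof_edge",.034),("dial_case",.05),("dial_left_grip",.076),("dial_middle_grip",.076),("dial_right_grip",.076),("bar_handle",.064),("bay_left",0),("bay_middle",0),("bay_right",0)):
        for q in spot_point(n,t):
            u,v=q['position'][0]*640,q['position'][1]*400
            print(n,t,round(q['score'],2),round(u,1),round(v,1),atz(im,u,v,z).round(4))
im=get_image("top"); c=im['color']
cv2.imwrite("pics/lock0.png",cv2.resize(c[155:265,225:315],None,fx=6,fy=6,interpolation=3)[:600])
cv2.imwrite("pics/car0.png",cv2.resize(c[130:270,350:460],None,fx=4,fy=4,interpolation=3))
im=get_image("scene"); c=im['color']
cv2.imwrite("pics/lock0s.png",cv2.resize(c[165:255,330:420],None,fx=6,fy=6,interpolation=3))
E
```

```text
top carrier0 0.91 313.5 276.7 [ 0.3622 -0.0231  0.    ]
top carrier0 0.86 388.3 211.7 [ 0.5568 -0.2392  0.    ]
top carrier0 0.64 388.5 125.5 [ 0.8148 -0.2368  0.    ]
top carrier0 0.63 401.4 177.6 [ 0.6588 -0.277   0.    ]
top carrier0 0.59 446.4 269.4 [ 0.3921 -0.411   0.    ]
top carrier0 0.25 431.2 161.4 [ 0.7094 -0.3651  0.    ]
top roof_edge 0.97 296.1 211.1 [0.5511 0.0308 0.034 ]
top dial_case 0.59 253.0 210.0 [0.5507 0.1516 0.05  ]
top dial_left_grip 0.84 251.7 233.0 [0.4868 0.1488 0.076 ]
top dial_left_grip 0.38 199.5 153.6 [0.703  0.3012 0.076 ]
top dial_middle_grip 0.68 249.3 233.5 [0.4853 0.1554 0.076 ]
top dial_middle_grip 0.47 249.9 206.6 [0.559  0.1562 0.076 ]
top dial_right_grip 0.68 251.4 181.0 [0.6299 0.1546 0.076 ]
top dial_right_grip 0.33 399.9 177.8 [ 0.6486 -0.2561  0.076 ]
top bar_handle 0.63 271.3 203.2 [0.5704 0.099  0.064 ]
top bar_handle 0.54 337.6 141.5 [ 0.7487 -0.0822  0.064 ]
top bay_middle 0.8 277.8 210.8 [0.5518 0.0865 0.    ]
scene carrier0 0.97 229.2 236.0 [ 0.6579 -0.275   0.    ]
scene carrier0 0.77 250.3 209.2 [ 0.5501 -0.2357  0.    ]
scene carr
[... 612 characters left out ...]
4 0.076 ]
scene dial_middle_grip 0.64 389.5 197.2 [0.557  0.1558 0.076 ]
scene dial_right_grip 0.56 389.4 214.8 [0.6258 0.1521 0.076 ]
scene bar_handle 0.91 367.6 204.4 [0.5767 0.0968 0.064 ]
scene bar_handle 0.61 247.8 208.4 [ 0.6131 -0.2253  0.064 ]
scene bay_left 0.56 358.8 199.6 [0.4891 0.0765 0.    ]
scene bay_middle 0.59 357.3 216.7 [0.5611 0.0724 0.    ]
scene bay_middle 0.26 369.5 203.1 [0.5023 0.1078 0.    ]
scene bay_right 0.73 388.3 195.0 [0.4631 0.1644 0.    ]
scene bay_right 0.66 354.0 228.1 [0.6067 0.0633 0.    ]
scene bay_right 0.66 383.9 176.5 [0.3774 0.1546 0.    ]
scene bay_right 0.48 361.4 214.9 [0.5532 0.084  0.    ]
scene bay_right 0.17 475.4 187.9 [0.4139 0.4301 0.    ]
```

View pics/lock0.png

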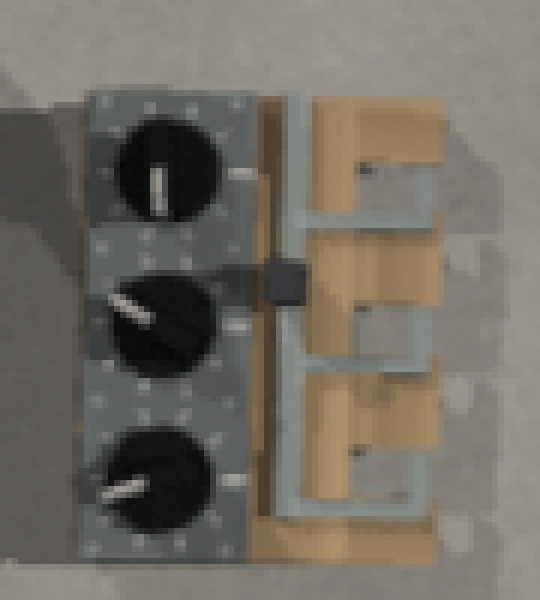

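View pics/car0.png

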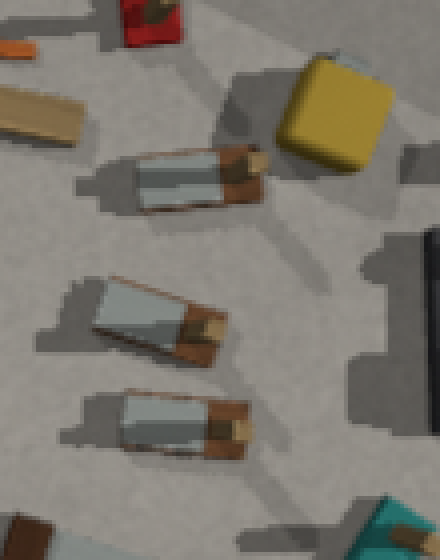

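View pics/lock0s.png

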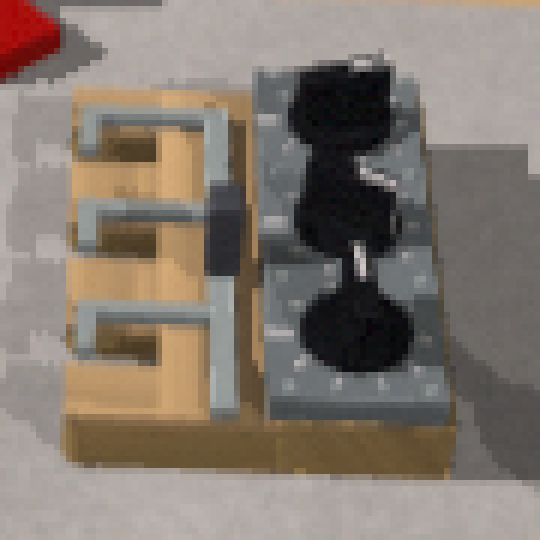

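```bash
cat > fit.py <<'E'
from h import *
from scipy.optimize import minimize
def fit():
    out=[]
    for n in ("top","scene"):
        im=get_image(n); P,u,v=cloud(im)
        P=P[(abs(P[:,0]-.55)<.16)&(abs(P[:,1]-.1)<.16)]
        out.append(P)
    return out
if __name__=="__main__":
    for P in fit():
        for lo,hi,nm in ((.045,.055,"case"),(.03,.0375,"roof"),(.038,.046,'bar'),(.075,.09,'grips')):
            q=P[(P[:,2]>lo)&(P[:,2]<hi)]
            rc=cv2.minAreaRect(q[:,:2].astype(np.float32)*1000)
            print(nm,len(q),np.round(rc[0],1),np.round(rc[1],1),round(rc[2],2),np.median(q[:,2]).round(4))
E
python3 fit.py
```

```text
case 1533 [555.4 112.2] [220.7 163.1] 1.54 0.0511
roof 1366 [555.1 110.6] [221.5 172.8] 0.71 0.0349
bar 652 [555.6 110.7] [221.1 170.7] 1.54 0.0423
grips 265 [556.1 131.5] [ 85.3 176.3] 81.08 0.0855
case 1016 [551.3 110.1] [230.  163.8] 0.72 0.0516
roof 921 [551.4 111. ] [230.6 171.9] 0.31 0.0355
bar 623 [555.6 110.3] [222.9 170.5] 0.05 0.0426
grips 298 [554.3 131.6] [ 82.9 178.7] 81.6 0.0851
```

```bash
cat > fit2.py <<'E'
from fit import *
def H(l):
    x,y=l[:,0],l[:,1]; h=np.zeros(len(l))
    w=(x>0)&(x<.172)&(abs(y)<.111); h[w]=.034
    for yc in (.068,0,-.068): h[w&(x<.042)&(abs(y-yc)<.012)]=0
    h[w&(x>.088)&(x<.168)]=.05
    return h
def cost(p,Ps):
    c,s=np.cos(p[2]),np.sin(p[2]); R=np.array([[c,-s],[s,c]]); t=0
    for P in Ps:
        l=(P[:,:2]-p[:2])@R
        t+=np.minimum(abs(P[:,2]-H(l)),.015).mean()
    return t
Ps=[P[(P[:,2]<.053)&~((P[:,2]>.037)&(P[:,2]<.046))] for P in fit()]
for S in ([Ps[0]],[Ps[1]],Ps):
    best=min((minimize(cost,[.553+a,.025+b,np.pi/2+c],(S,),method='Nelder-Mead',options=dict(initial_simplex=np.array([.553+a,.025+b,np.pi/2+c])+np.array([[0,0,0],[.01,0,0],[0,.01,0],[0,0,.05]]))) for a in(-.003,.003) for b in (-.004,.004) for c in (-.04,0,.03)),key=lambda o:o.fun)
    print(best.x.round(4),np.degrees(best.x[2]).round(2),best.fun)
E
python3 fit2.py
```

```text
[0.5558 0.0257 1.5803] 90.54 0.0022621235329065036
[0.5528 0.0247 1.5767] 90.34 0.007723693694063738
[0.5558 0.0251 1.587 ] 90.93 0.010062225850374524
```

```bash
cat >> h.py <<'E'
LX,LY,LT=.5555,.0255,np.radians(90.7)
def L2W(x,y,z=0):
    c,s=np.cos(LT),np.sin(LT); return np.array([LX+c*x-s*y,LY+s*x+c*y,z])
def overlay(n,fn,box,f,extra=()):
    im=get_image(n); x0,y0,x1,y1=box
    c=cv2.resize(im['color'][y0:y1,x0:x1],None,fx=f,fy=f,interpolation=cv2.INTER_CUBIC)
    def d(pts,col,cl=True):
        p=((proj(im,np.array(pts))-[x0-.5,y0-.5])*f).astype(np.int32); cv2.polylines(c,[p],cl,col,1)
    d([L2W(88e-3,.111,.05),L2W(168e-3,.111,.05),L2W(168e-3,-.111,.05),L2W(88e-3,-.111,.05)],(0,0,255))
    d([L2W(0,.111,.034),L2W(0,-.111,.034)],(0,255,0))
    for y in (.072,0,-.072):
        d([L2W(.128+.025*np.cos(a),y+.025*np.sin(a),.057) for a in np.linspace(0,6.28,30)],(255,255,0))
    for y in (.068,0,-.068):
        d([L2W(0,y+.012,.034),L2W(.042,y+.012,.034),L2W(.042,y-.012,.034),L2W(0,y-.012,.034)],(255,0,255),False)
    for pts,col in extra: d(pts,col)
    cv2.imwrite(fn,c); return im
E
python3 - <<'E'
from h import *
overlay("top","pics/ov1.png",(225,155,325,265),5)
overlay("scene","pics/ov1s.png",(325,165,420,255),6)
E
python3 - <<'E'
from h import *
im=get_image("top"); g=im['color'].astype(int)
for nm,y in (("left",.072),("mid",0),("right",-.072)):
    ctr=L2W(.128,y,.085); res=[]
    pts=[]
    for v in range(160,255):
        for u in range(230,285):
            w=atz(im,u,v,.085)-ctr; rr=np.hypot(*w[:2])
            if rr<.0235 and g[v,u].min()>110: pts.append((*w[:2],g[v,u].min()))
    p=np.array(pts); m=np.average(p[:,:2],axis=0,weights=p[:,2]-90)
    # local
    c,s=np.cos(LT),np.sin(LT); l=np.array([c*m[0]+s*m[1],-s*m[0]+c*m[1]])
    # pointer dir -x at val 0, clockwise: angle = -(atan2) 
    val=-(np.arctan2(l[1],l[0])-np.pi); print(nm,len(p),(l*1000).round(1),(val%(2*np.pi)).round(3))
    # grip cloud
    P,u,v=cloud(im); k=(np.hypot(*(P[:,:2]-ctr[:2]).T)<.03)&(P[:,2]>.078)
    rc=cv2.minAreaRect(P[k,:2].astype(np.float32)*1000); print(k.sum(),rc,ctr.round(4))
E
```

```text
left 10 [12.1  3.3] 2.878
74 ((482.7736511230469, 152.04452514648438), (11.847806930541992, 43.75306701660156), 17.91286277770996) [0.4819 0.1526 0.085 ]
mid 11 [12.4 -7.3] 3.675
72 ((555.1327514648438, 152.57086181640625), (44.15913772583008, 11.734416007995605), 60.75711441040039) [0.5539 0.1535 0.085 ]
right 10 [-0.   9.9] 1.566
76 ((626.3526000976562, 153.1485137939453), (43.9974365234375, 11.946549415588379), 4.78456449508667) [0.6259 0.1544 0.085 ]
```

View pics/ov1.png

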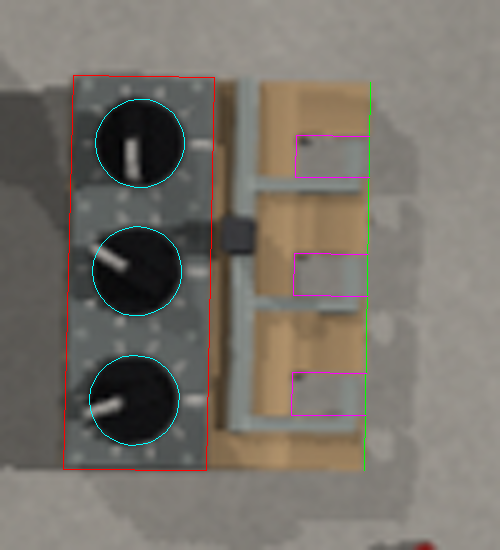

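View pics/ov1s.png

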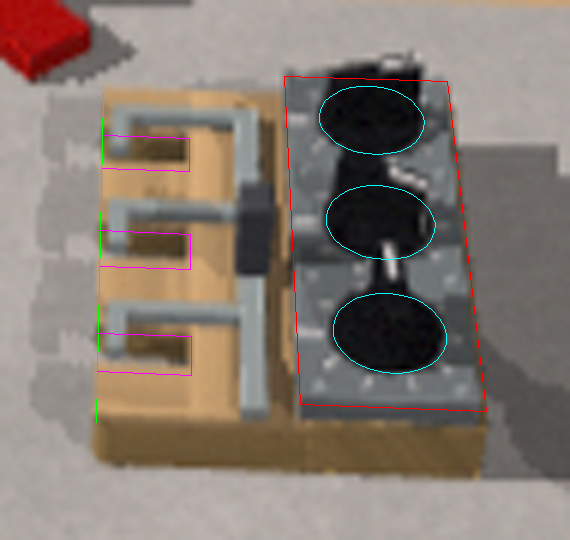

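```bash
sed -i 's/^LX,LY,LT.*/LX,LY,LT=.5557,.0252,np.radians(90.5)/' h.py
cat >> h.py <<'E'
def goto(x,y,z,phi):
    """deltas in tool axes (mm) and turn (deg) to get TCP to xyz with jaw (tool y) at world angle phi (mod 180)"""
    s=r.read_state(); R=s['tcp_rot']; d=np.array([x,y,z])-s['tcp_pos']
    cur=np.degrees(np.arctan2(R[1,1],R[0,1])); t=(cur-phi+90)%180-90
    print("clk",round(s['clock'],2),"tcp",s['tcp_pos'].round(4),"phi",cur.round(2),"q6",np.degrees(s['qpos'][5]).round(1),"w",round(s['grip_width'],4),"F",s['wrist_force'].round(1))
    print("tool-d mm",(R.T@d*1000).round(1),"turn",round(t,2),"or",round(t-180*np.sign(t),1))
E
python3 -m crank '[{"jaw":0,"xyz":[36,-46,0],"turn":0},{"jaw":0,"xyz":[36,-46,0],"turn":0},{"jaw":0,"xyz":[36,-46,0],"turn":0},{"jaw":0,"xyz":[36,-46,0],"turn":0},{"jaw":0,"xyz":[36,-46,0],"turn":0},{"jaw":0,"xyz":[36,-46,0],"turn":0},{"jaw":0,"xyz":[36,-46,0],"turn":0},{"jaw":0,"xyz":[36,-46,0],"turn":0},{"jaw":0,"xyz":[36,-46,0],"turn":0},{"jaw":0,"xyz":[36,-46,0],"turn":0},{"jaw":0,"xyz":[36,-46,0],"turn":0},{"jaw":0,"xyz":[36,-46,0],"turn":0},{"jaw":0,"xyz":[36,-46,0],"turn":0},{"jaw":0,"xyz":[36,-46,0],"turn":0}]'
python3 -c "
from h import *
goto(.4825,.152,.062,17.9)"
```

```text
clock: 3.4
tcp_pos: [0.482, 0.1539, 0.2392]
tcp_rot: [[0.933, 0.359, 0.001], [0.359, -0.933, 0.0], [0.001, 0.0, -1.0]]
wrist_force: [0.1, 0.1, -0.3]
grip_width: 0.0443
clk 3.4 tcp [0.482  0.1539 0.2392] phi -68.96 q6 83.9 w 0.0443 F [ 0.1  0.1 -0.3]
tool-d mm [ -0.4   1.9 177.2] turn -86.86 or 93.1
```

```bash
python3 -m crank '[{"jaw":0,"xyz":[0,2,0],"turn":-9.65},{"jaw":0,"xyz":[0,0,15],"turn":-9.65},{"jaw":0,"xyz":[0,0,15],"turn":-9.65},{"jaw":0,"xyz":[0,0,15],"turn":-9.65},{"jaw":0,"xyz":[0,0,15],"turn":-9.65},{"jaw":0,"xyz":[0,0,15],"turn":-9.65},{"jaw":0,"xyz":[0,0,15],"turn":-9.65},{"jaw":0,"xyz":[0,0,15],"turn":-9.65},{"jaw":0,"xyz":[0,0,15],"turn":-9.65},{"jaw":0,"xyz":[0,0,0],"turn":0}]'
python3 -c "
from h import *
goto(.4825,.152,.062,17.9)"
```

```text
clock: 4.65
tcp_pos: [0.4812, 0.1497, 0.1176]
tcp_rot: [[-0.305, 0.952, -0.003], [0.952, 0.305, -0.001], [0.0, -0.003, -1.0]]
wrist_force: [-0.1, -0.6, -0.4]
grip_width: 0.0439
clk 4.65 tcp [0.4812 0.1497 0.1176] phi 17.76 q6 -3.3 w 0.0439 F [-0.1 -0.6 -0.4]
tool-d mm [ 1.8  2.1 55.6] turn -0.14 or 179.9
```

```bash
python3 -m crank '[{"jaw":0,"xyz":[2,2,20],"turn":0},{"jaw":0,"xyz":[0,0,20],"turn":0},{"jaw":0,"xyz":[0,0,15],"turn":0},{"jaw":0,"xyz":[0,0,0],"turn":0}]'
python3 -c "
from h import *
goto(.4825,.152,.062,17.9)"
```

```text
clock: 5.15
tcp_pos: [0.4828, 0.1523, 0.0629]
tcp_rot: [[-0.305, 0.952, -0.002], [0.952, 0.305, -0.001], [0.0, -0.002, -1.0]]
wrist_force: [0.1, -0.0, 0.8]
grip_width: 0.0442
clk 5.15 tcp [0.4828 0.1523 0.0629] phi 17.79 q6 -3.1 w 0.0442 F [ 0.1 -0.   0.8]
tool-d mm [-0.2 -0.4  0.9] turn -0.11 or 179.9
```

Close, then turn −90.6° (left dial to 72°).

```bash
python3 -m crank '[{"jaw":-1,"xyz":[0,0,0],"turn":0},{"jaw":-1,"xyz":[0,0,0],"turn":0},{"jaw":-1,"xyz":[0,0,0],"turn":0},{"jaw":-1,"xyz":[0,0,0],"turn":0},{"jaw":-1,"xyz":[0,0,0],"turn":0}]'
python3 -c "
from h import *
goto(.4825,.152,.062,17.9)"
python3 -m crank '[{"jaw":-1,"xyz":[0,0,0],"turn":-9},{"jaw":-1,"xyz":[0,0,0],"turn":-9},{"jaw":-1,"xyz":[0,0,0],"turn":-9},{"jaw":-1,"xyz":[0,0,0],"turn":-9},{"jaw":-1,"xyz":[0,0,0],"turn":-9},{"jaw":-1,"xyz":[0,0,0],"turn":-9},{"jaw":-1,"xyz":[0,0,0],"turn":-9},{"jaw":-1,"xyz":[0,0,0],"turn":-9},{"jaw":-1,"xyz":[0,0,0],"turn":-9},{"jaw":-1,"xyz":[0,0,0],"turn":-9.6},{"jaw":-1,"xyz":[0,0,0],"turn":0}]'
python3 -c "
from h import *
goto(.4825,.152,.062,108.5)"
```

```text
clock: 5.78
tcp_pos: [0.4806, 0.1515, 0.0637]
tcp_rot: [[-0.307, 0.952, -0.006], [0.952, 0.307, -0.002], [0.0, -0.007, -1.0]]
wrist_force: [-9.3, -3.5, 9.0]
grip_width: 0.0122
clk 5.78 tcp [0.4806 0.1515 0.0637] phi 17.87 q6 -3.2 w 0.0122 F [-9.3 -3.5  9. ]
tool-d mm [-0.1  2.   1.7] turn -0.03 or 180.0
clock: 7.15
tcp_pos: [0.4816, 0.1535, 0.0637]
tcp_rot: [[-0.948, -0.317, -0.004], [-0.317, 0.948, 0.002], [0.003, 0.003, -1.0]]
wrist_force: [-6.2, 4.4, 3.5]
grip_width: 0.0118
clk 7.15 tcp [0.4816 0.1535 0.0637] phi 108.49 q6 -93.9 w 0.0118 F [-6.2  4.4  3.5]
tool-d mm [-0.4 -1.7  1.7] turn -0.01 or 180.0
```

```bash
python3 -m crank '[{"jaw":0,"xyz":[0,0,0],"turn":0},{"jaw":0,"xyz":[0,0,0],"turn":0},{"jaw":0,"xyz":[0,0,0],"turn":0},{"jaw":0,"xyz":[0,0,-30],"turn":0},{"jaw":0,"xyz":[0,0,-30],"turn":0},{"jaw":0,"xyz":[0,0,0],"turn":0}]'
python3 -c "
from h import *
goto(.5546,.1532,.062,150.76)"
```

```text
clock: 7.9
tcp_pos: [0.4861, 0.153, 0.1264]
tcp_rot: [[-0.949, -0.317, 0.006], [-0.317, 0.949, 0.001], [-0.006, -0.0, -1.0]]
wrist_force: [0.0, 0.0, -0.8]
grip_width: 0.0439
clk 7.9 tcp [0.4861 0.153  0.1264] phi 108.45 q6 -93.8 w 0.0439 F [ 0.   0.  -0.8]
tool-d mm [-64.7 -21.4  64.8] turn -42.31 or 137.7
```

```bash
python3 -m crank '[{"jaw":0,"xyz":[-32.5,-10.7,0],"turn":0},{"jaw":0,"xyz":[-32.5,-10.7,0],"turn":0},{"jaw":0,"xyz":[0,0,0],"turn":-10.6},{"jaw":0,"xyz":[0,0,0],"turn":-10.6},{"jaw":0,"xyz":[0,0,0],"turn":-10.6},{"jaw":0,"xyz":[0,0,0],"turn":-10.5},{"jaw":0,"xyz":[0,0,0],"turn":0}]'
python3 -c "
from h import *
goto(.5546,.1532,.062,150.76)
overlay('top','pics/ov2.png',(225,155,325,265),5)"
```

```text
clock: 8.78
tcp_pos: [0.5513, 0.1525, 0.1222]
tcp_rot: [[-0.49, -0.872, -0.002], [-0.872, 0.49, -0.001], [0.001, 0.002, -1.0]]
wrist_force: [-0.6, 0.1, 0.2]
grip_width: 0.0441
clk 8.78 tcp [0.5513 0.1525 0.1222] phi 150.64 q6 -137.7 w 0.0441 F [-0.6  0.1  0.2]
tool-d mm [-2.4 -2.6 60.2] turn -0.12 or 179.9
```

View pics/ov2.png

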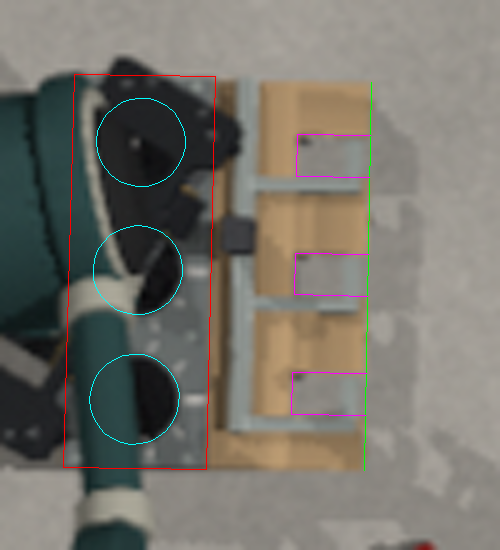

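```bash
python3 -m crank '[{"jaw":0,"xyz":[-2.4,-2.6,20],"turn":0},{"jaw":0,"xyz":[0,0,20],"turn":0},{"jaw":0,"xyz":[0,0,20],"turn":0},{"jaw":0,"xyz":[0,0,0],"turn":0}]'
python3 -c "
from h import *
goto(.5546,.1532,.062,150.76)"
python3 -m crank '[{"jaw":-1,"xyz":[0,0,0],"turn":0},{"jaw":-1,"xyz":[0,0,0],"turn":0},{"jaw":-1,"xyz":[0,0,0],"turn":0},{"jaw":-1,"xyz":[0,0,0],"turn":0},{"jaw":-1,"xyz":[0,0,0],"turn":0}]'
python3 -m crank '[{"jaw":-1,"xyz":[0,0,0],"turn":9},{"jaw":-1,"xyz":[0,0,0],"turn":9},{"jaw":-1,"xyz":[0,0,0],"turn":9},{"jaw":-1,"xyz":[0,0,0],"turn":9},{"jaw":-1,"xyz":[0,0,0],"turn":6.3},{"jaw":-1,"xyz":[0,0,0],"turn":0}]'
python3 -c "
from h import *
goto(.5546,.1532,.062,108.5)"
```

```text
clock: 9.32
tcp_pos: [0.5529, 0.153, 0.0604]
tcp_rot: [[-0.489, -0.872, -0.006], [-0.872, 0.489, -0.001], [0.004, 0.004, -1.0]]
wrist_force: [0.3, -0.5, -1.2]
grip_width: 0.0442
clk 9.32 tcp [0.5529 0.153  0.0604] phi 150.75 q6 -137.8 w 0.0442 F [ 0.3 -0.5 -1.2]
tool-d mm [-1.  -1.4 -1.6] turn -0.01 or 180.0
clock: 9.95
tcp_pos: [0.5531, 0.1554, 0.0646]
tcp_rot: [[-0.489, -0.872, -0.004], [-0.872, 0.489, 0.003], [-0.0, 0.005, -1.0]]
wrist_force: [-8.3, 6.0, 7.6]
grip_width: 0.0117
clock: 10.7
tcp_pos: [0.5542, 0.1543, 0.0646]
tcp_rot: [[-0.949, -0.316, -0.002], [-0.316, 0.949, 0.001], [0.002, 0.002, -1.0]]
wrist_force: [-6.1, 1.7, 5.5]
grip_width: 0.0117
clk 10.7 tcp [0.5542 0.1543 0.0646] phi 108.39 q6 -95.4 w 0.0117 F [-6.1  1.7  5.5]
tool-d mm [-0.1 -1.2  2.6] turn -0.11 or 179.9
```

```bash
python3 -m crank '[{"jaw":0,"xyz":[0,0,0],"turn":0},{"jaw":0,"xyz":[0,0,0],"turn":0},{"jaw":0,"xyz":[0,0,0],"turn":0},{"jaw":0,"xyz":[0,0,-30],"turn":0},{"jaw":0,"xyz":[0,0,-30],"turn":0},{"jaw":0,"xyz":[-34,-11.5,0],"turn":0},{"jaw":0,"xyz":[-34,-11.5,0],"turn":0},{"jaw":0,"xyz":[0,0,0],"turn":6.8},{"jaw":0,"xyz":[0,0,0],"turn":6.8},{"jaw":0,"xyz":[0,0,0],"turn":0}]'
python3 -c "
from h import *
goto(.6262,.1535,.062,94.78)"
```

```text
clock: 11.95
tcp_pos: [0.6273, 0.1531, 0.1234]
tcp_rot: [[-0.996, -0.086, -0.0], [-0.086, 0.996, -0.0], [0.0, -0.0, -1.0]]
wrist_force: [0.2, -0.4, 0.8]
grip_width: 0.0439
clk 11.95 tcp [0.6273 0.1531 0.1234] phi 94.93 q6 -83.4 w 0.0439 F [ 0.2 -0.4  0.8]
tool-d mm [ 1.1  0.5 61.4] turn 0.15 or -179.9
```

```bash
python3 -m crank '[{"jaw":0,"xyz":[1,0.5,20],"turn":0},{"jaw":0,"xyz":[0,0,20],"turn":0},{"jaw":0,"xyz":[0,0,19],"turn":0},{"jaw":0,"xyz":[0,0,0],"turn":0},{"jaw":-1,"xyz":[0,0,0],"turn":0},{"jaw":-1,"xyz":[0,0,0],"turn":0},{"jaw":-1,"xyz":[0,0,0],"turn":0},{"jaw":-1,"xyz":[0,0,0],"turn":0},{"jaw":-1,"xyz":[0,0,0],"turn":0}]'
python3 -m crank '[{"jaw":-1,"xyz":[0,0,0],"turn":9},{"jaw":-1,"xyz":[0,0,0],"turn":9},{"jaw":-1,"xyz":[0,0,0],"turn":9},{"jaw":-1,"xyz":[0,0,0],"turn":9},{"jaw":-1,"xyz":[0,0,0],"turn":9},{"jaw":-1,"xyz":[0,0,0],"turn":9},{"jaw":-1,"xyz":[0,0,0],"turn":4.3},{"jaw":-1,"xyz":[0,0,0],"turn":0}]'
python3 -c "
from h import *
goto(.6262,.1535,.062,36.5)"
```

```text
clock: 13.08
tcp_pos: [0.6268, 0.1543, 0.0656]
tcp_rot: [[-0.996, -0.085, 0.001], [-0.085, 0.996, 0.001], [-0.001, 0.001, -1.0]]
wrist_force: [-0.4, 2.5, 3.3]
grip_width: 0.0122
clock: 14.08
tcp_pos: [0.6255, 0.1521, 0.0651]
tcp_rot: [[-0.596, 0.803, -0.002], [0.803, 0.596, -0.003], [-0.001, -0.003, -1.0]]
wrist_force: [-2.9, -4.0, 4.7]
grip_width: 0.0116
clk 14.07 tcp [0.6255 0.1521 0.0651] phi 36.56 q6 -25.0 w 0.0116 F [-2.9 -4.   4.7]
tool-d mm [0.7 1.4 3.1] turn 0.06 or -179.9
```

```bash
python3 -m crank '[{"jaw":0,"xyz":[0,0,0],"turn":0},{"jaw":0,"xyz":[0,0,0],"turn":0},{"jaw":0,"xyz":[0,0,0],"turn":0},{"jaw":0,"xyz":[0,0,-40],"turn":9},{"jaw":0,"xyz":[0,0,-40],"turn":9},{"jaw":0,"xyz":[0,0,-40],"turn":9},{"jaw":0,"xyz":[0,0,0],"turn":9},{"jaw":0,"xyz":[0,0,0],"turn":0}]'
python3 -c "
from h import *
goto(.50,-.12,.2,.5)"
```

```text
clock: 15.08
tcp_pos: [0.6265, 0.1539, 0.1853]
tcp_rot: [[-0.012, 1.0, 0.001], [1.0, 0.012, 0.0], [0.0, 0.001, -1.0]]
wrist_force: [0.1, 0.2, -0.4]
grip_width: 0.0445
clk 15.07 tcp [0.6265 0.1539 0.1853] phi 0.67 q6 10.9 w 0.0445 F [ 0.1  0.2 -0.4]
tool-d mm [-272.4 -129.7  -14.9] turn 0.17 or -179.8
```

Tool x = world +y, tool y = world +x now.

```bash
python3 -m crank '[{"jaw":0,"xyz":[-54,-26,-3],"turn":0},{"jaw":0,"xyz":[-54,-26,-3],"turn":0},{"jaw":0,"xyz":[-54,-26,-3],"turn":0},{"jaw":0,"xyz":[-54,-26,-3],"turn":0},{"jaw":0,"xyz":[-54,-26,-3],"turn":0},{"jaw":0,"xyz":[0,0,0],"turn":0}]'
cat > dials.py <<'E'
from h import *
import sys
im=overlay('top','pics/%s.png'%sys.argv[1],(225,155,325,265),5)
g=im['color'].astype(int); P,_,_=cloud(im)
for nm,y in (("left",.072),("mid",0),("right",-.072)):
    ctr=L2W(.128,y,.085)
    k=(np.hypot(*(P[:,:2]-ctr[:2]).T)<.028)&(P[:,2]>.078)&(P[:,2]<.092)
    if k.sum()<30: print(nm,"hidden",k.sum()); continue
    rc=cv2.minAreaRect(P[k,:2].astype(np.float32)*1000)
    a=rc[2]+(90 if rc[1][1]>rc[1][0] else 0)
    pts=[]
    for v in range(160,255):
        for u in range(230,285):
            w=atz(im,u,v,.085)-ctr
            if np.hypot(*w[:2])<.0235 and g[v,u].min()>110: pts.append((*w[:2],g[v,u].min()-90))
    p=np.array(pts); m=np.average(p[:,:2],axis=0,weights=p[:,2]) if len(p) else [0,0]
    wl=np.degrees(np.arctan2(m[1],m[0])); a+=180*round((wl-a)/180)
    v=(np.degrees(LT)+180-a)%360
    print(nm,np.round(rc[0],1),np.round(rc[1],1),"line",round((np.degrees(LT)+180-wl)%360,1),"bar value deg",round(v,1),"marks",round(v/36,2))
E
python3 dials.py ov3
```

```text
clock: 15.82
tcp_pos: [0.4968, -0.1204, 0.1989]
tcp_rot: [[-0.007, 1.0, -0.002], [1.0, 0.007, -0.0], [-0.0, -0.002, -1.0]]
wrist_force: [-0.4, 1.1, 0.5]
grip_width: 0.0442
left [482.8 152. ] [43.7 12.3] line 270.5 bar value deg 252.1 marks 7.0
mid [555.2 152.4] [43.8 11.8] line 249.4 bar value deg 252.0 marks 7.0
right [626.7 153.2] [12.5 44. ] line 154.4 bar value deg 142.8 marks 3.97
```

View pics/ov3.png

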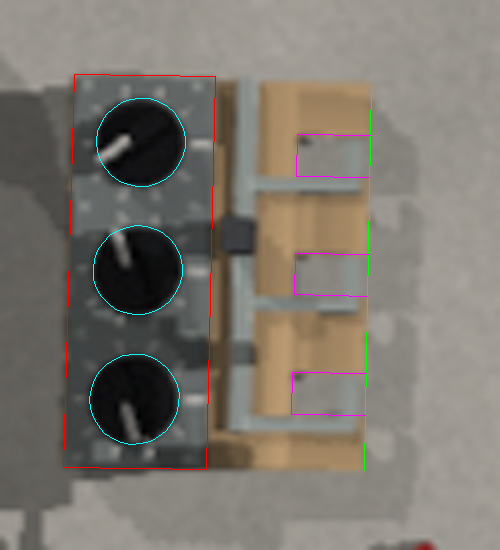

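```bash
python3 -m crank '[{"jaw":0,"xyz":[54,20,0],"turn":0},{"jaw":0,"xyz":[54,20,10],"turn":0},{"jaw":0,"xyz":[54,20,30],"turn":0},{"jaw":0,"xyz":[54,19,30],"turn":0},{"jaw":0,"xyz":[0,0,0],"turn":0}]'
python3 -c "
from h import *
goto(.575,.0955,.052,.5)"
```

```text
clock: 16.5
tcp_pos: [0.5725, 0.1004, 0.1278]
tcp_rot: [[-0.018, 1.0, -0.007], [1.0, 0.018, 0.0], [0.0, -0.007, -1.0]]
wrist_force: [-0.9, -0.6, 0.2]
grip_width: 0.0439
clk 16.5 tcp [0.5725 0.1004 0.1278] phi 1.04 q6 6.4 w 0.0439 F [-0.9 -0.6  0.2]
tool-d mm [-5.   2.9 75.8] turn 0.54 or -179.5
```

```bash
python3 -m crank '[{"jaw":0,"xyz":[-5,3,20],"turn":0.5},{"jaw":0,"xyz":[0,0,20],"turn":0},{"jaw":0,"xyz":[0,0,20],"turn":0},{"jaw":0,"xyz":[0,0,15],"turn":0},{"jaw":0,"xyz":[0,0,0],"turn":0},{"jaw":-1,"xyz":[0,0,0],"turn":0},{"jaw":-1,"xyz":[0,0,0],"turn":0},{"jaw":-1,"xyz":[0,0,0],"turn":0},{"jaw":-1,"xyz":[0,0,0],"turn":0}]'
python3 -c "
from h import *
goto(.551,.0955,.052,.5)"
```

```text
clock: 17.62
tcp_pos: [0.5725, 0.0903, 0.057]
tcp_rot: [[-0.001, 1.0, -0.01], [1.0, 0.001, -0.001], [-0.001, -0.01, -1.0]]
wrist_force: [-14.4, -1.0, 10.2]
grip_width: 0.0197
clk 17.62 tcp [0.5725 0.0903 0.057 ] phi 0.09 q6 6.4 w 0.0197 F [-14.4  -1.   10.2]
tool-d mm [  5.2 -21.4   5.2] turn -0.41 or 179.6
```

```bash
python3 -m crank '[{"jaw":-1,"xyz":[0,-5,0],"turn":0},{"jaw":-1,"xyz":[0,-5,0],"turn":0},{"jaw":-1,"xyz":[0,-5,0],"turn":0},{"jaw":-1,"xyz":[0,-5,0],"turn":0},{"jaw":-1,"xyz":[0,-5,0],"turn":0},{"jaw":-1,"xyz":[0,0,0],"turn":0}]'
python3 -c "
from h import *
goto(.551,.0955,.052,.5)"
```

```text
clock: 18.38
tcp_pos: [0.5519, 0.0902, 0.0571]
tcp_rot: [[-0.001, 1.0, -0.001], [1.0, 0.001, -0.0], [-0.0, -0.001, -1.0]]
wrist_force: [-0.1, -1.8, 2.3]
grip_width: 0.0198
clk 18.38 tcp [0.5519 0.0902 0.0571] phi 0.07 q6 6.7 w 0.0198 F [-0.1 -1.8  2.3]
tool-d mm [ 5.3 -0.9  5.1] turn -0.43 or 179.6
```

```bash
python3 -m crank '[{"jaw":-1,"xyz":[0,-3,0],"turn":0},{"jaw":-1,"xyz":[0,-2,0],"turn":0},{"jaw":-1,"xyz":[0,0,0],"turn":0}]'
python3 -c "
from h import *
goto(.551,.0955,.052,.5)"
```

```text
clock: 18.75
tcp_pos: [0.5483, 0.0902, 0.0572]
tcp_rot: [[-0.001, 1.0, 0.002], [1.0, 0.001, -0.0], [-0.0, 0.002, -1.0]]
wrist_force: [4.5, -2.7, 0.2]
grip_width: 0.0195
clk 18.75 tcp [0.5483 0.0902 0.0572] phi 0.07 q6 6.7 w 0.0195 F [ 4.5 -2.7  0.2]
tool-d mm [5.3 2.7 5.2] turn -0.43 or 179.6
```

```bash
python3 -m crank '[{"jaw":-1,"xyz":[0,-2,0],"turn":0},{"jaw":-1,"xyz":[0,0,0],"turn":0}]'
python3 -m crank '[{"jaw":0,"xyz":[0,2,0],"turn":0},{"jaw":0,"xyz":[0,0,0],"turn":0},{"jaw":0,"xyz":[0,0,0],"turn":0},{"jaw":0,"xyz":[0,0,-40],"turn":0},{"jaw":0,"xyz":[0,0,-40],"turn":0},{"jaw":0,"xyz":[-54,-22,-20],"turn":0},{"jaw":0,"xyz":[-54,-22,-20],"turn":0},{"jaw":0,"xyz":[-54,-22,0],"turn":0},{"jaw":0,"xyz":[0,0,0],"turn":0}]'
python3 - <<'E'
from h import *
im=overlay('top','pics/ov4.png',(225,155,325,265),5)
print([(round(q['score'],2),atz(im,q['position'][0]*640,q['position'][1]*400,.064).round(4)) for q in spot_point('top','bar_handle')])
cv2.imwrite("pics/car4.png",cv2.resize(im['color'][130:270,350:460],None,fx=4,fy=4,interpolation=3))
E
```

```text
clock: 19.0
tcp_pos: [0.5483, 0.0902, 0.0572]
tcp_rot: [[-0.001, 1.0, 0.006], [1.0, 0.001, 0.0], [0.0, 0.006, -1.0]]
wrist_force: [9.7, -3.7, -6.7]
grip_width: 0.0197
clock: 20.12
tcp_pos: [0.4802, -0.0743, 0.1772]
tcp_rot: [[0.004, 1.0, 0.0], [1.0, -0.004, -0.001], [-0.001, 0.0, -1.0]]
wrist_force: [0.5, 0.1, 0.1]
grip_width: 0.0444
[(0.85, array([0.5523, 0.1029, 0.064 ]))]
```

View pics/ov4.png

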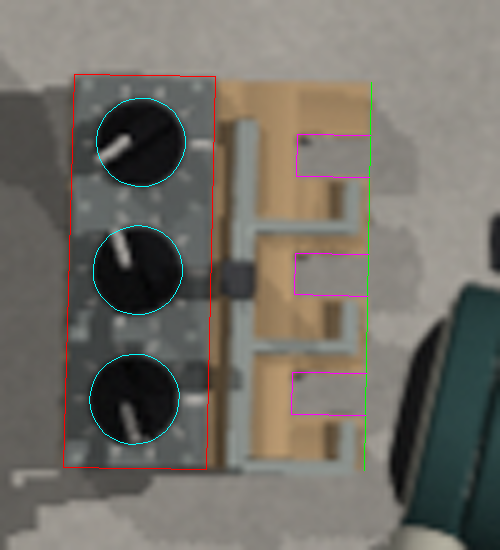

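View pics/car4.png

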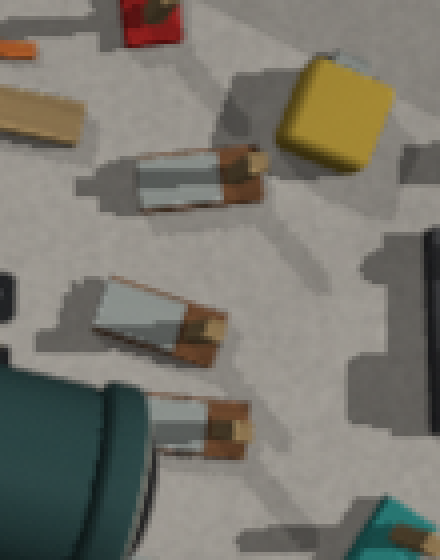

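```bash
cat > cars.py <<'E'
from h import *
def cars(n="top"):
    im=get_image(n); P,u,v=cloud(im); c=im['color'][v,u].astype(int)
    # posts: top height
    k=(P[:,2]>.078)&(P[:,2]<.09)&(P[:,1]<.02)&(P[:,1]>-.36)&(P[:,0]>.42)&(P[:,0]<.72)
    m=np.zeros(im['depth'].shape,np.uint8); m[v[k],u[k]]=1
    nl,lab,st,ce=cv2.connectedComponentsWithStats(m,connectivity=8)
    Z=np.full(m.shape+(3,),np.nan); Z[v,u]=P
    for i in range(1,nl):
        q=Z[lab==i]; q=q[~np.isnan(q[:,0])]
        if not 6<=len(q)<=80: continue
        b=q.mean(0)
        rect=None
        s=(P[:,2]>.011)&(P[:,2]<.024)&(np.hypot(P[:,0]-b[0],P[:,1]-b[1])<.085)
        mm=np.zeros(m.shape,np.uint8); mm[v[s],u[s]]=1
        n2,l2,st2,_=cv2.connectedComponentsWithStats(mm,connectivity=4)
        if n2>1:
            j=max(range(1,n2),key=lambda j:st2[j,4]); qq=Z[l2==j]; qq=qq[~np.isnan(qq[:,0])]
            rc=cv2.minAreaRect(qq[:,:2].astype(np.float32)*1000)
            a=rc[2]+(90 if rc[1][1]>rc[1][0] else 0)
            a+=180*round((90-a)/180)
            cc=np.array(rc[0]); pp=cc-25*np.array([np.cos(np.radians(a)),np.sin(np.radians(a))])
            rect=("block",cc.round(1),np.round(rc[1],1),"yaw",round(a,1),"post-from-block",pp.round(1))
        print("post",(b*1000).round(1),len(q),np.round(np.ptp(q,axis=0)*1000,0),rect)
if __name__=="__main__":
    import sys; cars(sys.argv[1] if len(sys.argv)>1 else "top")
E
python3 cars.py; python3 cars.py scene
```

```text
post [ 669.7 -293.8   84.9] 28 [12. 14.  6.] ('block', array([ 667.5, -268.8]), array([42.3, 92.5]), 'yaw', 97.2, 'post-from-block', array([ 670.7, -293.6]))
post [ 554.5 -265.1   84.6] 29 [14. 14.  8.] ('block', array([ 561.8, -240.9]), array([92.5, 41.7]), 'yaw', 72.8, 'post-from-block', array([ 554.4, -264.8]))
post [ 485.7 -285.3   84.4] 30 [14. 14. 10.] ('block', array([ 487. , -266.8]), array([78. , 41.8]), 'yaw', 85.7, 'post-from-block', array([ 485.1, -291.7]))
post [ 483.3 -284.8   83.7] 30 [19. 15. 10.] ('block', array([ 484.3, -247.1]), array([66.1, 48.8]), 'yaw', 88.8, 'post-from-block', array([ 483.8, -272.1]))
post [ 553.2 -265.4   83.5] 32 [20. 14. 10.] ('block', array([ 560.1, -241.3]), array([93.5, 47.3]), 'yaw', 72.1, 'post-from-block', array([ 552.4, -265.1]))
post [ 669.1 -293.9   84. ] 32 [18. 13. 11.] ('block', array([ 665.1, -268.5]), array([47.9, 92.5]), 'yaw', 96.0, 'post-from-block', array([ 667.7, -293.4]))
```

```bash
python3 -m crank '[{"jaw":0,"xyz":[-44,38,0],"turn":0},{"jaw":0,"xyz":[-44,38,0],"turn":0},{"jaw":0,"xyz":[-44,38,10],"turn":0},{"jaw":0,"xyz":[-44,38,20],"turn":0},{"jaw":0,"xyz":[-44,38,20],"turn":0},{"jaw":0,"xyz":[0,0,0],"turn":-7},{"jaw":0,"xyz":[0,0,0],"turn":0}]'
python3 -c "
from h import *
goto(.6697,-.2937,.054,7)"
```

```text
clock: 21.2
tcp_pos: [0.6726, -0.2898, 0.1244]
tcp_rot: [[-0.124, 0.992, -0.003], [0.992, 0.124, 0.002], [0.002, -0.003, -1.0]]
wrist_force: [-0.7, -0.3, 0.1]
grip_width: 0.0439
clk 21.2 tcp [ 0.6726 -0.2898  0.1244] phi 7.1 q6 -32.4 w 0.0439 F [-0.7 -0.3  0.1]
tool-d mm [-3.7 -3.2 70.4] turn 0.1 or -179.9
```

```bash
python3 -m crank '[{"jaw":0,"xyz":[-3.5,-3,20],"turn":0},{"jaw":0,"xyz":[0,0,20],"turn":0},{"jaw":0,"xyz":[0,0,20],"turn":0},{"jaw":0,"xyz":[0,0,10],"turn":0},{"jaw":0,"xyz":[0,0,0],"turn":0}]'
python3 -c "
from h import *
goto(.6697,-.2937,.054,7)"
python3 cars.py
```

```text
clock: 21.82
tcp_pos: [0.6684, -0.2948, 0.0552]
tcp_rot: [[-0.123, 0.992, -0.002], [0.992, 0.123, 0.001], [0.001, -0.002, -1.0]]
wrist_force: [0.4, -0.2, -0.3]
grip_width: 0.0441
clk 21.82 tcp [ 0.6684 -0.2948  0.0552] phi 7.06 q6 -32.8 w 0.0441 F [ 0.4 -0.2 -0.3]
tool-d mm [0.9 1.5 1.2] turn 0.06 or -179.9
```

Close on post A, and lift a hair (2 mm) to test the hold.

```bash
python3 -m crank '[{"jaw":-1,"xyz":[0,0,0],"turn":0},{"jaw":-1,"xyz":[0,0,0],"turn":0},{"jaw":-1,"xyz":[0,0,0],"turn":0},{"jaw":-1,"xyz":[0,0,0],"turn":0},{"jaw":-1,"xyz":[0,0,-3],"turn":0},{"jaw":-1,"xyz":[0,0,0],"turn":0}]'
python3 -c "
from h import *
p=L2W(-.095,-.068); print(p); goto(p[0],p[1],.057,.5)"
```

```text
clock: 22.62
tcp_pos: [0.6691, -0.2951, 0.0594]
tcp_rot: [[-0.123, 0.992, -0.001], [0.992, 0.123, 0.0], [0.0, -0.001, -1.0]]
wrist_force: [-0.1, 0.3, -2.9]
grip_width: 0.0135
[ 0.62452643 -0.06920298  0.        ]
clk 22.62 tcp [ 0.6691 -0.2951  0.0594] phi 7.07 q6 -32.8 w 0.0135 F [-0.1  0.3 -2.9]
tool-d mm [229.7 -16.4   2.5] turn 6.57 or -173.4
```

```bash
python3 -m crank '[{"jaw":-1,"xyz":[0,0,0],"turn":6.6},{"jaw":-1,"xyz":[12,-20,0],"turn":0},{"jaw":-1,"xyz":[20,-22,0],"turn":0},{"jaw":-1,"xyz":[35,0,0],"turn":0},{"jaw":-1,"xyz":[40,0,0],"turn":0},{"jaw":-1,"xyz":[40,0,0],"turn":0},{"jaw":-1,"xyz":[40,0,0],"turn":0},{"jaw":-1,"xyz":[35,0,0],"turn":0},{"jaw":-1,"xyz":[0,0,0],"turn":0}]'
cat > chk.py <<'E'
from h import *
import sys
ly=float(sys.argv[1]); 
p=L2W(-.095,ly); print("pre"); goto(p[0],p[1],.056,.5)
p=L2W(.025,ly); print("home"); goto(p[0],p[1],.056,.5)
E
python3 chk.py -.068
python3 -c "
from h import *
im=overlay('top','pics/a1.png',(225,155,375,265),5)
im=overlay('scene','pics/a1s.png',(270,165,420,275),5)"
```

```text
clock: 23.75
tcp_pos: [0.6249, -0.0711, 0.0593]
tcp_rot: [[-0.011, 1.0, -0.001], [1.0, 0.011, 0.001], [0.001, -0.001, -1.0]]
wrist_force: [-0.1, -0.3, -2.4]
grip_width: 0.0137
pre
clk 23.75 tcp [ 0.6249 -0.0711  0.0593] phi 0.65 q6 -9.4 w 0.0137 F [-0.1 -0.3 -2.4]
tool-d mm [ 1.9 -0.4  3.3] turn 0.15 or -179.8
home
clk 23.75 tcp [ 0.6249 -0.0711  0.0593] phi 0.65 q6 -9.4 w 0.0137 F [-0.1 -0.3 -2.4]
tool-d mm [ 1.219e+02 -1.000e-01  3.400e+00] turn 0.15 or -179.8
```

View pics/a1.png

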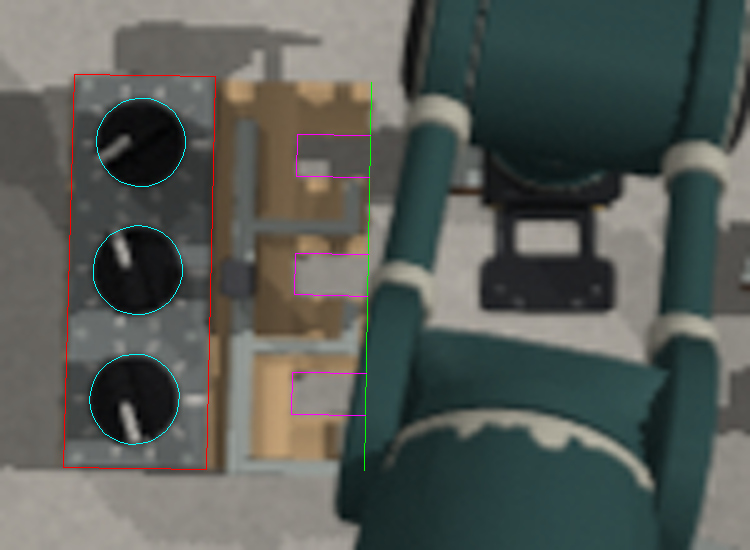

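View pics/a1s.png

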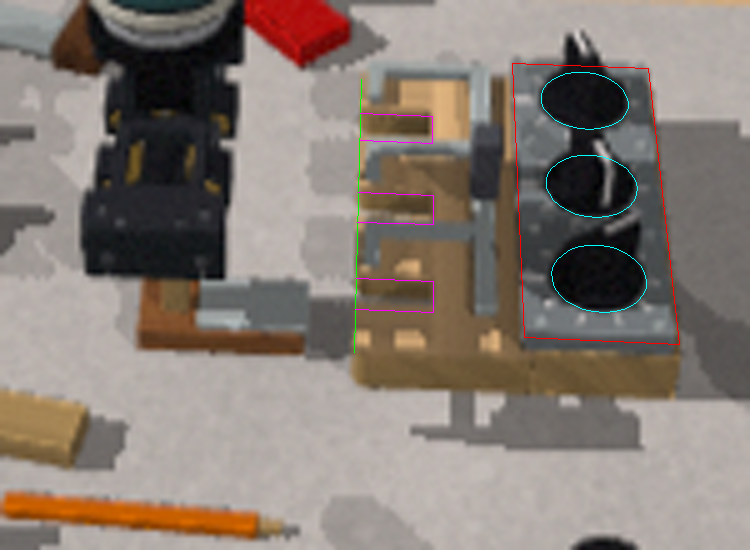

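```bash
python3 -m crank '[{"jaw":-1,"xyz":[0,-0.3,2.5],"turn":0},{"jaw":-1,"xyz":[15,0,0],"turn":0},{"jaw":-1,"xyz":[15,0,0],"turn":0},{"jaw":-1,"xyz":[15,0,0],"turn":0},{"jaw":-1,"xyz":[15,0,0],"turn":0},{"jaw":-1,"xyz":[0,0,0],"turn":0}]'
python3 chk.py -.068
```

```text
clock: 24.6
tcp_pos: [0.6246, -0.0118, 0.0572]
tcp_rot: [[-0.01, 1.0, -0.0], [1.0, 0.01, 0.0], [0.0, -0.0, -1.0]]
wrist_force: [-0.5, 1.0, -2.4]
grip_width: 0.0139
pre
clk 24.6 tcp [ 0.6246 -0.0118  0.0572] phi 0.58 q6 -4.0 w 0.0139 F [-0.5  1.  -2.4]
tool-d mm [-57.4  -0.6   1.2] turn 0.08 or -179.9
home
clk 24.6 tcp [ 0.6246 -0.0118  0.0572] phi 0.58 q6 -4.0 w 0.0139 F [-0.5  1.  -2.4]
tool-d mm [62.6 -0.5  1.3] turn 0.08 or -179.9
```

```bash
python3 -m crank '[{"jaw":-1,"xyz":[12,0,0],"turn":0},{"jaw":-1,"xyz":[12,0,0],"turn":0},{"jaw":-1,"xyz":[12,0,0],"turn":0},{"jaw":-1,"xyz":[12,0,0],"turn":0},{"jaw":-1,"xyz":[8,0,0],"turn":0},{"jaw":-1,"xyz":[0,0,0],"turn":0}]'
python3 chk.py -.068
```

```text
clock: 25.35
tcp_pos: [0.6242, 0.0432, 0.0572]
tcp_rot: [[-0.009, 1.0, -0.0], [1.0, 0.009, 0.0], [0.0, -0.0, -1.0]]
wrist_force: [1.3, 0.6, -1.9]
grip_width: 0.0136
pre
clk 25.35 tcp [0.6242 0.0432 0.0572] phi 0.52 q6 1.1 w 0.0136 F [ 1.3  0.6 -1.9]
tool-d mm [-112.4   -0.7    1.2] turn 0.02 or -180.0
home
clk 25.35 tcp [0.6242 0.0432 0.0572] phi 0.52 q6 1.1 w 0.0136 F [ 1.3  0.6 -1.9]
tool-d mm [ 7.6 -0.7  1.2] turn 0.02 or -180.0
```

```bash
python3 -m crank '[{"jaw":-1,"xyz":[4,0,1],"turn":0},{"jaw":-1,"xyz":[3,0,0],"turn":0},{"jaw":-1,"xyz":[2,0,0],"turn":0},{"jaw":-1,"xyz":[0,0,0],"turn":0}]'
python3 chk.py -.068 | tail -2
python3 -m crank '[{"jaw":-1,"xyz":[2,0,0],"turn":0},{"jaw":-1,"xyz":[0,0,0],"turn":0}]'
```

```text
clock: 25.85
tcp_pos: [0.625, 0.0476, 0.0577]
tcp_rot: [[-0.009, 1.0, 0.001], [1.0, 0.009, -0.005], [-0.005, 0.001, -1.0]]
wrist_force: [-2.2, -13.3, 6.5]
grip_width: 0.0137
clk 25.85 tcp [0.625  0.0476 0.0577] phi 0.5 q6 2.0 w 0.0137 F [ -2.2 -13.3   6.5]
tool-d mm [ 3.3 -1.5  1.7] turn 0.0 or -180.0
clock: 26.1
tcp_pos: [0.625, 0.0479, 0.058]
tcp_rot: [[-0.009, 1.0, 0.001], [1.0, 0.009, -0.008], [-0.008, 0.001, -1.0]]
wrist_force: [-2.0, -18.5, 8.3]
grip_width: 0.0135
```

```bash
python3 -m crank '[{"jaw":0,"xyz":[-3,0,0],"turn":0},{"jaw":0,"xyz":[0,0,0],"turn":0},{"jaw":0,"xyz":[0,0,0],"turn":0},{"jaw":0,"xyz":[0,0,-35],"turn":0},{"jaw":0,"xyz":[0,0,-35],"turn":0},{"jaw":0,"xyz":[-55,-20,0],"turn":0},{"jaw":0,"xyz":[-55,-20,0],"turn":0},{"jaw":0,"xyz":[-55,-20,0],"turn":0},{"jaw":0,"xyz":[-55,-20,0],"turn":0},{"jaw":0,"xyz":[0,0,0],"turn":0}]'
cat > look.py <<'E'
from h import *
import sys
im=overlay('top','pics/%s.png'%sys.argv[1],(225,155,325,265),5)
print([(round(q['score'],2),atz(im,q['position'][0]*640,q['position'][1]*400,.064).round(4)) for q in spot_point('top','bar_handle')])
P,u,v=cloud(im)
c,s=np.cos(LT),np.sin(LT)
l=np.c_[(P[:,0]-LX)*c+(P[:,1]-LY)*s,-(P[:,0]-LX)*s+(P[:,1]-LY)*c,P[:,2]]
for nm,y in (("left",.068),("mid",0),("right",-.068)):
    k=(abs(l[:,1]-y)<.022)&(l[:,0]<.06)&(l[:,0]>-.03)&(l[:,2]>.077)&(l[:,2]<.092)
    if k.sum()>5: print("post",nm,k.sum(),"locker",(l[k].mean(0)*1000).round(1),'range x',(l[k,0].min()*1e3).round(1),(l[k,0].max()*1e3).round(1))
E
python3 look.py ov5; python3 cars.py;  python3 cars.py scene
```

```text
clock: 27.35
tcp_pos: [0.5449, -0.1731, 0.1262]
tcp_rot: [[-0.004, 1.0, -0.0], [1.0, 0.004, -0.0], [-0.0, -0.0, -1.0]]
wrist_force: [0.8, -0.2, 0.9]
grip_width: 0.0438
[(0.75, array([0.5525, 0.1104, 0.064 ]))]
post right 30 locker [ 21.4 -71.9  84.2] range x 15.7 27.1
post [ 483.9 -282.7   84.4] 17 [11. 12.  9.] ('block', array([ 479.8, -269.9]), array([71.8, 33.7]), 'yaw', 69.7, 'post-from-block', array([ 471.1, -293.4]))
post [ 483.1 -285.1   83.7] 29 [19. 14. 10.] ('block', array([ 487.3, -249. ]), array([70.6, 45.7]), 'yaw', 82.2, 'post-from-block', array([ 483.9, -273.8]))
post [ 553.3 -265.6   84. ] 29 [14. 14. 10.] ('block', array([ 560.7, -241.3]), array([93.2, 43.4]), 'yaw', 70.3, 'post-from-block', array([ 552.2, -264.8]))
```

View pics/ov5.png

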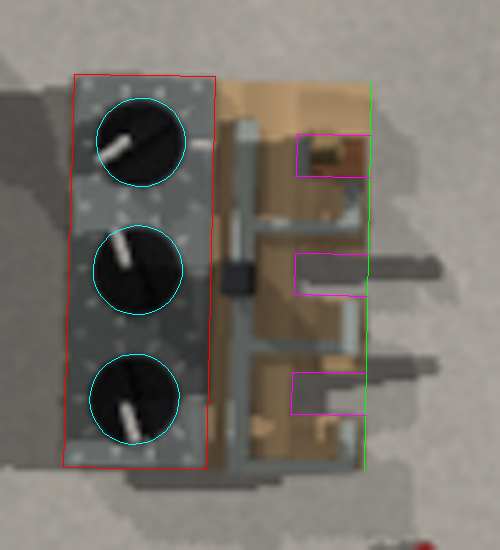

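```bash
python3 -m crank '[{"jaw":0,"xyz":[-46,4.5,0],"turn":0},{"jaw":0,"xyz":[-46,4.5,0],"turn":0},{"jaw":0,"xyz":[0,0,0],"turn":9},{"jaw":0,"xyz":[0,0,0],"turn":9},{"jaw":0,"xyz":[0,0,0],"turn":0}]'
python3 -c "
from h import *
goto(.5545,-.265,.055,-17.8)"
```

```text
clock: 28.18
tcp_pos: [0.5566, -0.2606, 0.1261]
tcp_rot: [[0.298, 0.955, -0.0], [0.955, -0.298, 0.0], [0.0, -0.0, -1.0]]
wrist_force: [0.1, 0.1, 0.3]
grip_width: 0.0444
clk 28.18 tcp [ 0.5566 -0.2606  0.1261] phi -17.31 q6 -10.1 w 0.0444 F [0.1 0.1 0.3]
tool-d mm [-4.8 -0.7 71.1] turn 0.49 or -179.5
```

```bash
python3 -m crank '[{"jaw":0,"xyz":[-4.5,-1,20],"turn":0.5},{"jaw":0,"xyz":[0,0,20],"turn":0},{"jaw":0,"xyz":[0,0,20],"turn":0},{"jaw":0,"xyz":[0,0,11],"turn":0},{"jaw":0,"xyz":[0,0,0],"turn":0}]'
python3 -c "
from h import *
goto(.5545,-.265,.055,-17.8)"
python3 -m crank '[{"jaw":-1,"xyz":[0,0,0],"turn":0},{"jaw":-1,"xyz":[0,0,0],"turn":0},{"jaw":-1,"xyz":[0,0,0],"turn":0},{"jaw":-1,"xyz":[0,0,0],"turn":0},{"jaw":-1,"xyz":[0,0,-3],"turn":0},{"jaw":-1,"xyz":[0,0,0],"turn":-9},{"jaw":-1,"xyz":[0,0,0],"turn":-9.3},{"jaw":-1,"xyz":[0,0,0],"turn":0}]'
python3 chk.py 0
```

```text
clock: 28.8
tcp_pos: [0.5524, -0.2657, 0.0535]
tcp_rot: [[0.309, 0.951, -0.003], [0.951, -0.309, 0.001], [0.001, -0.003, -1.0]]
wrist_force: [0.4, -0.6, 0.4]
grip_width: 0.0438
clk 28.8 tcp [ 0.5524 -0.2657  0.0535] phi -18.03 q6 -10.0 w 0.0438 F [ 0.4 -0.6  0.4]
tool-d mm [ 1.3  1.8 -1.5] turn -0.23 or 179.8
clock: 29.8
tcp_pos: [0.5533, -0.2661, 0.0581]
tcp_rot: [[-0.003, 1.0, -0.0], [1.0, 0.003, 0.0], [0.0, -0.0, -1.0]]
wrist_force: [-0.4, -0.1, -1.6]
grip_width: 0.0135
pre
clk 29.8 tcp [ 0.5533 -0.2661  0.0581] phi 0.16 q6 -28.2 w 0.0135 F [-0.4 -0.1 -1.6]
tool-d mm [196.3   3.8   2.2] turn -0.34 or 179.7
home
clk 29.8 tcp [ 0.5533 -0.2661  0.0581] phi 0.16 q6 -28.2 w 0.0135 F [-0.4 -0.1 -1.6]
tool-d mm [316.3   3.1   2.2] turn -0.34 or 179.7
```

```bash
python3 -m crank '[{"jaw":-1,"xyz":[30,3.5,0],"turn":-0.3},{"jaw":-1,"xyz":[42,0,0],"turn":0},{"jaw":-1,"xyz":[42,0,0],"turn":0},{"jaw":-1,"xyz":[42,0,0],"turn":0},{"jaw":-1,"xyz":[40,0,0],"turn":0},{"jaw":-1,"xyz":[0,0,0],"turn":0}]'
python3 chk.py 0
python3 -c "
from h import *
im=overlay('scene','pics/b1s.png',(270,165,420,275),5)"
```

```text
clock: 30.55
tcp_pos: [0.5547, -0.0678, 0.0581]
tcp_rot: [[-0.01, 1.0, -0.001], [1.0, 0.01, 0.001], [0.001, -0.001, -1.0]]
wrist_force: [-0.6, -0.2, -2.6]
grip_width: 0.0135
pre
clk 30.55 tcp [ 0.5547 -0.0678  0.0581] phi 0.6 q6 -10.2 w 0.0135 F [-0.6 -0.2 -2.6]
tool-d mm [-2.   1.8  2.1] turn 0.1 or -179.9
home
clk 30.55 tcp [ 0.5547 -0.0678  0.0581] phi 0.6 q6 -10.2 w 0.0135 F [-0.6 -0.2 -2.6]
tool-d mm [118.    2.    2.2] turn 0.1 or -179.9
```

View pics/b1s.png

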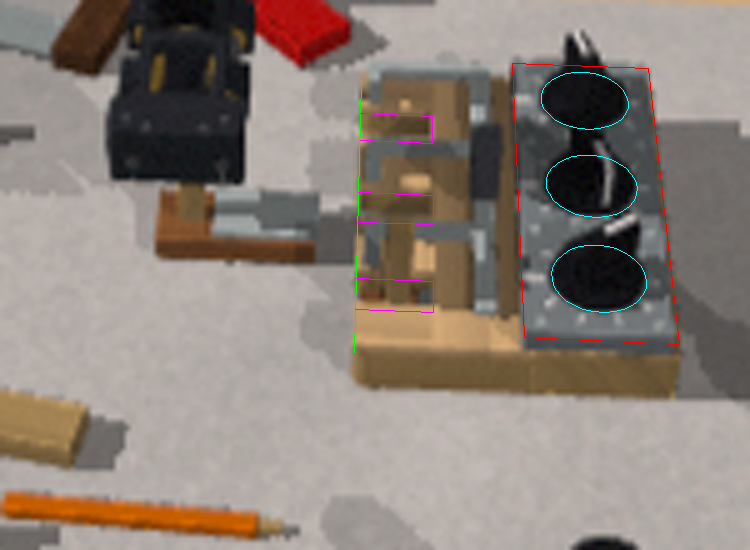

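```bash
python3 -m crank '[{"jaw":-1,"xyz":[0,1.5,2],"turn":0},{"jaw":-1,"xyz":[14,0,0],"turn":0},{"jaw":-1,"xyz":[14,0,0],"turn":0},{"jaw":-1,"xyz":[14,0,0],"turn":0},{"jaw":-1,"xyz":[14,0,0],"turn":0},{"jaw":-1,"xyz":[0,0,0],"turn":0}]'
python3 chk.py 0|tail -2
python3 -m crank '[{"jaw":-1,"xyz":[12,0,0],"turn":0},{"jaw":-1,"xyz":[12,0,0],"turn":0},{"jaw":-1,"xyz":[12,0,0],"turn":0},{"jaw":-1,"xyz":[12,0,0],"turn":0},{"jaw":-1,"xyz":[6,0,0],"turn":0},{"jaw":-1,"xyz":[0,0,0],"turn":0}]'
python3 chk.py 0|tail -2
```

```text
clock: 31.35
tcp_pos: [0.5561, -0.0129, 0.0563]
tcp_rot: [[-0.012, 1.0, -0.0], [1.0, 0.012, 0.0], [0.0, -0.0, -1.0]]
wrist_force: [0.3, -1.1, -2.3]
grip_width: 0.014
clk 31.35 tcp [ 0.5561 -0.0129  0.0563] phi 0.67 q6 -4.6 w 0.014 F [ 0.3 -1.1 -2.3]
tool-d mm [63.1  0.2  0.3] turn 0.17 or -179.8
clock: 32.1
tcp_pos: [0.5556, 0.0403, 0.0563]
tcp_rot: [[-0.011, 1.0, -0.0], [1.0, 0.011, -0.0], [-0.0, -0.0, -1.0]]
wrist_force: [-0.0, -0.0, -1.9]
grip_width: 0.0137
clk 32.1 tcp [0.5556 0.0403 0.0563] phi 0.62 q6 1.0 w 0.0137 F [-0.  -0.  -1.9]
tool-d mm [ 9.9 -0.   0.3] turn 0.12 or -179.9
```

```bash
python3 -m crank '[{"jaw":-1,"xyz":[5,0,1.5],"turn":0},{"jaw":-1,"xyz":[4,0,0],"turn":0},{"jaw":-1,"xyz":[2,0,0],"turn":0},{"jaw":-1,"xyz":[0,0,0],"turn":0}]'
python3 -m crank '[{"jaw":-1,"xyz":[2,0,0],"turn":0},{"jaw":-1,"xyz":[0,0,0],"turn":0}]'
python3 chk.py 0|tail -2
```

```text
clock: 32.6
tcp_pos: [0.5565, 0.0486, 0.056]
tcp_rot: [[-0.011, 1.0, 0.002], [1.0, 0.011, -0.004], [-0.004, 0.002, -1.0]]
wrist_force: [-1.1, -9.1, 4.0]
grip_width: 0.0139
clock: 32.85
tcp_pos: [0.5567, 0.049, 0.0564]
tcp_rot: [[-0.011, 1.0, 0.002], [1.0, 0.011, -0.006], [-0.006, 0.002, -1.0]]
wrist_force: [-1.2, -15.3, 8.0]
grip_width: 0.0139
clk 32.85 tcp [0.5567 0.049  0.0564] phi 0.66 q6 2.3 w 0.0139 F [ -1.2 -15.3   8. ]
tool-d mm [ 1.2 -1.2  0.4] turn 0.16 or -179.8
```

Home contact. Release without pulling, lift, go to carrier C.

```bash
python3 -m crank '[{"jaw":0,"xyz":[0,0,0],"turn":0},{"jaw":0,"xyz":[0,0,0],"turn":0},{"jaw":0,"xyz":[0,0,0],"turn":0},{"jaw":0,"xyz":[0,0,-35],"turn":0},{"jaw":0,"xyz":[0,0,-35],"turn":0},{"jaw":0,"xyz":[-58,15,0],"turn":0},{"jaw":0,"xyz":[-58,15,0],"turn":0},{"jaw":0,"xyz":[-58,15,0],"turn":0},{"jaw":0,"xyz":[0,0,0],"turn":0}]'
python3 look.py ov6; python3 cars.py;  python3 cars.py scene
```

```text
clock: 33.98
tcp_pos: [0.6032, -0.1242, 0.1249]
tcp_rot: [[-0.006, 1.0, 0.001], [1.0, 0.006, -0.001], [-0.001, 0.001, -1.0]]
wrist_force: [0.7, 0.1, -0.1]
grip_width: 0.0438
[(0.95, array([0.5495, 0.1028, 0.064 ]))]
post mid 25 locker [22.7 -4.6 85.3] range x 17.1 28.3
post right 30 locker [ 21.3 -71.9  84.4] range x 15.6 27.0
post [ 485.7 -285.2   84.1] 32 [14. 14.  6.] ('block', array([ 485.7, -283. ]), array([45.5, 41.8]), 'yaw', 84.9, 'post-from-block', array([ 483.5, -307.9]))
post [ 483.6 -284.9   84.3] 28 [20. 14. 10.] ('block', array([ 485.3, -259.7]), array([91.9, 44.9]), 'yaw', 85.5, 'post-from-block', array([ 483.3, -284.6]))
```

View pics/ov6.png

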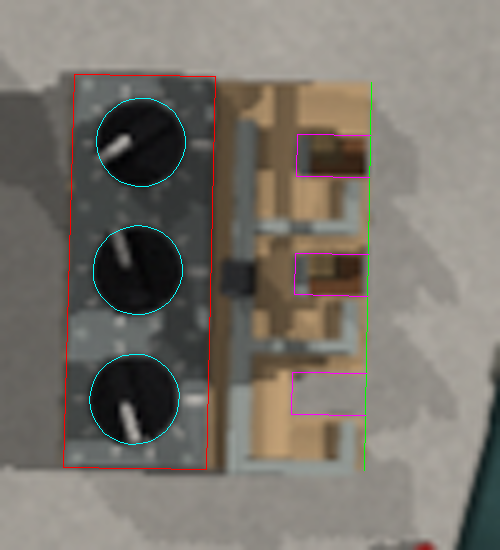

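```bash
python3 -m crank '[{"jaw":0,"xyz":[-40,-29.5,0],"turn":0},{"jaw":0,"xyz":[-40,-29.5,0],"turn":0},{"jaw":0,"xyz":[-40,-29.5,0],"turn":0},{"jaw":0,"xyz":[-40,-29.5,0],"turn":0},{"jaw":0,"xyz":[0,0,0],"turn":4.8},{"jaw":0,"xyz":[0,0,0],"turn":0}]'
python3 -c "
from h import *
goto(.485,-.285,.055,-4.5)"
python3 cars.py scene
```

```text
clock: 34.92
tcp_pos: [0.4856, -0.2808, 0.1248]
tcp_rot: [[0.072, 0.997, -0.0], [0.997, -0.072, 0.0], [0.0, -0.0, -1.0]]
wrist_force: [0.0, -0.8, 0.8]
grip_width: 0.044
clk 34.92 tcp [ 0.4856 -0.2808  0.1248] phi -4.14 q6 -28.5 w 0.044 F [ 0.  -0.8  0.8]
tool-d mm [-4.3 -0.3 69.8] turn 0.36 or -179.6
post [ 485.2 -285.5   84.3] 29 [16. 13. 12.] ('block', array([ 484.7, -260.4]), array([93.9, 46.2]), 'yaw', 85.6, 'post-from-block', array([ 482.8, -285.3]))
```

```bash
python3 -m crank '[{"jaw":0,"xyz":[-4.3,-0.3,20],"turn":0.3},{"jaw":0,"xyz":[0,0,20],"turn":0},{"jaw":0,"xyz":[0,0,20],"turn":0},{"jaw":0,"xyz":[0,0,10],"turn":0},{"jaw":0,"xyz":[0,0,0],"turn":0}]'
python3 -m crank '[{"jaw":-1,"xyz":[0,0,0],"turn":0},{"jaw":-1,"xyz":[0,0,0],"turn":0},{"jaw":-1,"xyz":[0,0,0],"turn":0},{"jaw":-1,"xyz":[0,0,0],"turn":0},{"jaw":-1,"xyz":[0,0,-3],"turn":0},{"jaw":-1,"xyz":[0,0,0],"turn":-5},{"jaw":-1,"xyz":[0,0,0],"turn":0}]'
python3 chk.py .068
```

```text
clock: 35.6
tcp_pos: [0.4844, -0.2852, 0.0532]
tcp_rot: [[0.078, 0.997, -0.002], [0.997, -0.078, 0.002], [0.001, -0.003, -1.0]]
wrist_force: [0.1, -1.7, 0.0]
grip_width: 0.0439
clock: 36.48
tcp_pos: [0.485, -0.286, 0.0577]
tcp_rot: [[-0.007, 1.0, -0.0], [1.0, 0.007, 0.0], [0.0, -0.0, -1.0]]
wrist_force: [0.5, -0.3, -2.6]
grip_width: 0.0134
pre
clk 36.48 tcp [ 0.485  -0.286   0.0577] phi 0.41 q6 -33.5 w 0.0134 F [ 0.5 -0.3 -2.6]
tool-d mm [215.6   5.1   1.7] turn -0.09 or 179.9
home
clk 36.48 tcp [ 0.485  -0.286   0.0577] phi 0.41 q6 -33.5 w 0.0134 F [ 0.5 -0.3 -2.6]
tool-d mm [335.6   4.9   1.8] turn -0.09 or 179.9
```

```bash
python3 -m crank '[{"jaw":-1,"xyz":[25,4.5,0],"turn":0},{"jaw":-1,"xyz":[40,0,0],"turn":0},{"jaw":-1,"xyz":[40,0,0],"turn":0},{"jaw":-1,"xyz":[40,0,0],"turn":0},{"jaw":-1,"xyz":[40,0,0],"turn":0},{"jaw":-1,"xyz":[30,0,0],"turn":0},{"jaw":-1,"xyz":[0,0,0],"turn":0}]'
python3 chk.py .068
python3 -c "
from h import *
im=overlay('scene','pics/c1s.png',(270,165,420,275),5)"
```

```text
clock: 37.35
tcp_pos: [0.4874, -0.0694, 0.0576]
tcp_rot: [[-0.01, 1.0, -0.001], [1.0, 0.01, 0.0], [0.0, -0.001, -1.0]]
wrist_force: [0.5, 0.4, -2.7]
grip_width: 0.0135
pre
clk 37.35 tcp [ 0.4874 -0.0694  0.0576] phi 0.55 q6 -11.6 w 0.0135 F [ 0.5  0.4 -2.7]
tool-d mm [-1.   1.1  1.6] turn 0.05 or -179.9
home
clk 37.35 tcp [ 0.4874 -0.0694  0.0576] phi 0.55 q6 -11.6 w 0.0135 F [ 0.5  0.4 -2.7]
tool-d mm [119.    1.2   1.7] turn 0.05 or -179.9
```

View pics/c1s.png

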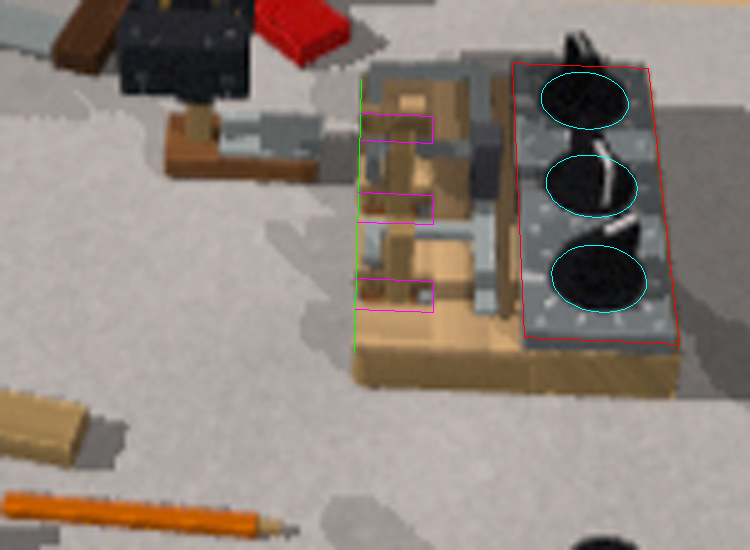

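```bash
python3 -m crank '[{"jaw":-1,"xyz":[0,1,1.5],"turn":0},{"jaw":-1,"xyz":[14,0,0],"turn":0},{"jaw":-1,"xyz":[14,0,0],"turn":0},{"jaw":-1,"xyz":[14,0,0],"turn":0},{"jaw":-1,"xyz":[14,0,0],"turn":0},{"jaw":-1,"xyz":[0,0,0],"turn":0}]'
python3 chk.py .068|tail -2
python3 -m crank '[{"jaw":-1,"xyz":[12,0,0],"turn":0},{"jaw":-1,"xyz":[12,0,0],"turn":0},{"jaw":-1,"xyz":[12,0,0],"turn":0},{"jaw":-1,"xyz":[12,0,0],"turn":0},{"jaw":-1,"xyz":[6,0,0],"turn":0},{"jaw":-1,"xyz":[0,0,0],"turn":0}]'
python3 chk.py .068|tail -2
```

```text
clock: 38.15
tcp_pos: [0.4884, -0.0139, 0.0563]
tcp_rot: [[-0.01, 1.0, -0.0], [1.0, 0.01, 0.0], [0.0, -0.0, -1.0]]
wrist_force: [-0.1, 0.3, -2.0]
grip_width: 0.0138
clk 38.15 tcp [ 0.4884 -0.0139  0.0563] phi 0.58 q6 -5.1 w 0.0138 F [-0.1  0.3 -2. ]
tool-d mm [63.5 -0.2  0.3] turn 0.08 or -179.9
clock: 38.9
tcp_pos: [0.488, 0.0393, 0.0563]
tcp_rot: [[-0.009, 1.0, -0.0], [1.0, 0.009, -0.0], [-0.0, -0.0, -1.0]]
wrist_force: [0.5, 0.3, -1.9]
grip_width: 0.0134
clk 38.9 tcp [0.488  0.0393 0.0563] phi 0.52 q6 1.2 w 0.0134 F [ 0.5  0.3 -1.9]
tool-d mm [10.3 -0.4  0.3] turn 0.02 or -180.0
```

```bash
python3 -m crank '[{"jaw":-1,"xyz":[5,0,1.5],"turn":0},{"jaw":-1,"xyz":[4,0,0],"turn":0},{"jaw":-1,"xyz":[2,0,0],"turn":0},{"jaw":-1,"xyz":[0,0,0],"turn":0}]'
python3 -m crank '[{"jaw":-1,"xyz":[2,0,0],"turn":0},{"jaw":-1,"xyz":[0,0,0],"turn":0}]'
python3 chk.py .068|tail -2
```

```text
clock: 39.4
tcp_pos: [0.4887, 0.0477, 0.0557]
tcp_rot: [[-0.01, 1.0, 0.001], [1.0, 0.01, -0.004], [-0.004, 0.001, -1.0]]
wrist_force: [-1.1, -9.7, 3.4]
grip_width: 0.0136
clock: 39.65
tcp_pos: [0.4889, 0.0481, 0.0562]
tcp_rot: [[-0.011, 1.0, 0.001], [1.0, 0.011, -0.007], [-0.007, 0.001, -1.0]]
wrist_force: [-1.8, -17.3, 5.9]
grip_width: 0.0139
clk 39.65 tcp [0.4889 0.0481 0.0562] phi 0.61 q6 2.7 w 0.0139 F [ -1.8 -17.3   5.9]
tool-d mm [ 1.5 -1.4  0.2] turn 0.11 or -179.9
```

```bash
python3 -m crank '[{"jaw":0,"xyz":[0,0,0],"turn":0},{"jaw":0,"xyz":[0,0,0],"turn":0},{"jaw":0,"xyz":[0,0,0],"turn":0},{"jaw":0,"xyz":[0,0,-35],"turn":0},{"jaw":0,"xyz":[0,0,-35],"turn":0},{"jaw":-1,"xyz":[-24,45,0],"turn":0},{"jaw":-1,"xyz":[-24,45,0],"turn":0},{"jaw":-1,"xyz":[-24,45,0],"turn":0},{"jaw":-1,"xyz":[0,0,0],"turn":0},{"jaw":-1,"xyz":[0,0,0],"turn":0}]'
python3 -c "
from h import *
goto(.6245,-.02,.058,.5)"
```

```text
clock: 40.9
tcp_pos: [0.6225, -0.0186, 0.124]
tcp_rot: [[-0.008, 1.0, -0.002], [1.0, 0.008, 0.001], [0.001, -0.002, -1.0]]
wrist_force: [-0.4, -0.4, 0.0]
grip_width: 0.0007
clk 40.9 tcp [ 0.6225 -0.0186  0.124 ] phi 0.46 q6 -4.5 w 0.0007 F [-0.4 -0.4  0. ]
tool-d mm [-1.5  2.1 66. ] turn -0.04 or 180.0
```

```bash
python3 -m crank '[{"jaw":-1,"xyz":[-1,2,33],"turn":0},{"jaw":-1,"xyz":[0,0,33],"turn":0},{"jaw":-1,"xyz":[15,0,0],"turn":0},{"jaw":-1,"xyz":[15,0,0],"turn":0},{"jaw":-1,"xyz":[10,0,0],"turn":0},{"jaw":-1,"xyz":[0,0,0],"turn":0}]'
python3 -m crank '[{"jaw":-1,"xyz":[5,0,0],"turn":0},{"jaw":-1,"xyz":[5,0,0],"turn":0},{"jaw":-1,"xyz":[0,0,0],"turn":0}]'
```

```text
clock: 41.65
tcp_pos: [0.6261, 0.0213, 0.0604]
tcp_rot: [[-0.01, 1.0, 0.003], [1.0, 0.01, -0.0], [-0.0, 0.003, -1.0]]
wrist_force: [-0.4, -0.1, 1.0]
grip_width: 0.0
clock: 42.02
tcp_pos: [0.6251, 0.0301, 0.0588]
tcp_rot: [[-0.008, 1.0, -0.0], [1.0, 0.008, 0.0], [0.0, -0.0, -1.0]]
wrist_force: [-0.3, 0.6, -0.3]
grip_width: 0.0005
```

```bash
python3 -m crank '[{"jaw":-1,"xyz":[3,0,0],"turn":0},{"jaw":-1,"xyz":[2,0,0],"turn":0},{"jaw":-1,"xyz":[0,0,0],"turn":0}]'
python3 -m crank '[{"jaw":-1,"xyz":[3,0,0],"turn":0},{"jaw":-1,"xyz":[0,0,0],"turn":0}]'
```

```text
clock: 42.4
tcp_pos: [0.6251, 0.0334, 0.0591]
tcp_rot: [[-0.009, 1.0, -0.0], [1.0, 0.009, -0.003], [-0.003, -0.0, -1.0]]
wrist_force: [-1.2, -5.2, 1.9]
grip_width: 0.0005
clock: 42.65
tcp_pos: [0.6253, 0.034, 0.0598]
tcp_rot: [[-0.009, 1.0, 0.0], [1.0, 0.009, -0.006], [-0.006, -0.0, -1.0]]
wrist_force: [-1.9, -13.4, 5.3]
grip_width: 0.0003
```

```bash
python3 -m crank '[{"jaw":-1,"xyz":[-20,0,0],"turn":0},{"jaw":-1,"xyz":[-25,0,-30],"turn":0},{"jaw":0,"xyz":[-40,-30,-30],"turn":0},{"jaw":0,"xyz":[-50,-30,0],"turn":0},{"jaw":0,"xyz":[-50,-30,0],"turn":0},{"jaw":0,"xyz":[0,0,0],"turn":0}]'
python3 look.py ov7
python3 -c "
from h import *
im=overlay('scene','pics/ov7s.png',(270,165,420,275),5)
cv2.imwrite('pics/all7.png',get_image('top')['color'])"
```

```text
clock: 43.4
tcp_pos: [0.5344, -0.1507, 0.1186]
tcp_rot: [[-0.003, 1.0, -0.001], [1.0, 0.003, 0.0], [0.0, -0.001, -1.0]]
wrist_force: [0.5, 0.4, -0.6]
grip_width: 0.0382
[(0.66, array([0.5479, 0.1092, 0.064 ]))]
post left 25 locker [21.4 63.5 85. ] range x 16.0 27.0
post mid 25 locker [22.8 -4.6 84.8] range x 17.2 28.4
post right 30 locker [ 21.3 -71.9  84.6] range x 15.7 26.9
```

View pics/ov7.png

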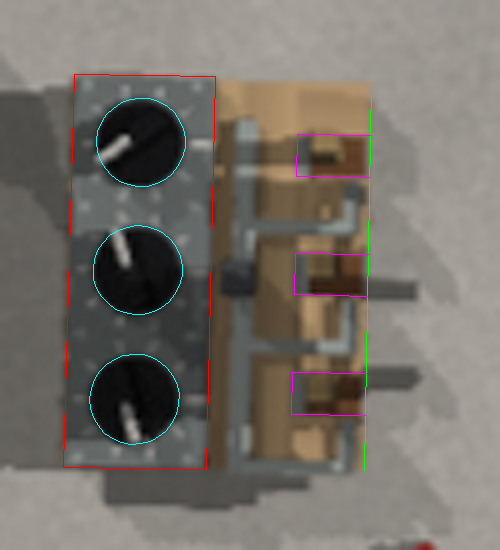

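View pics/ov7s.png

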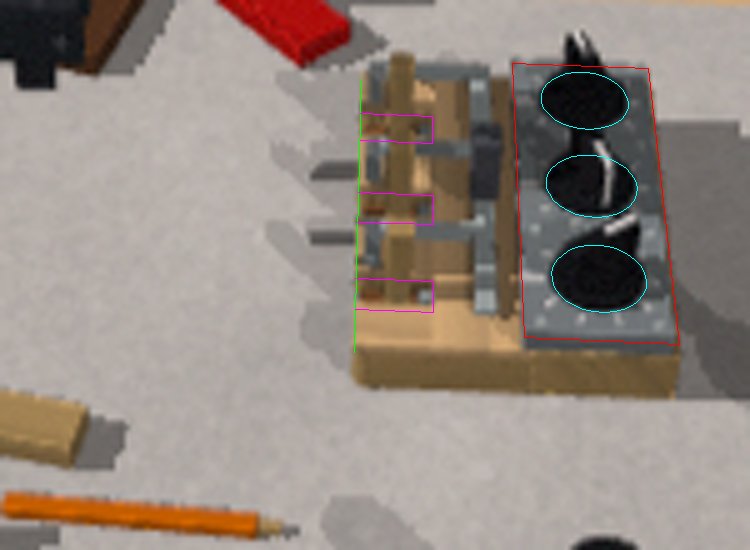

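View pics/all7.png

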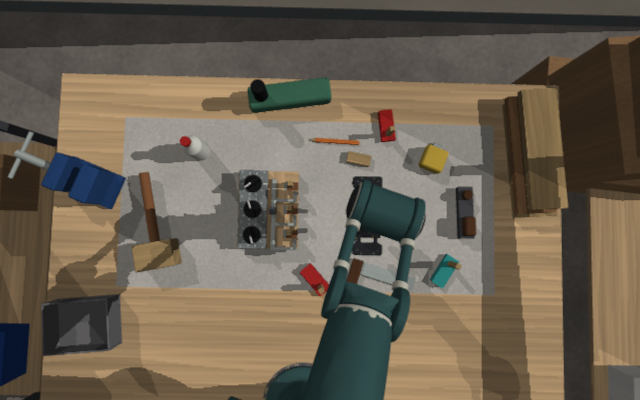

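```bash
python3 -m crank '[{"jaw":0,"xyz":[49,3,-2],"turn":0},{"jaw":0,"xyz":[49,3,0],"turn":0},{"jaw":0,"xyz":[49,3,0],"turn":0},{"jaw":0,"xyz":[49,3,0],"turn":0},{"jaw":0,"xyz":[49,3,0],"turn":0},{"jaw":0,"xyz":[0,0,0],"turn":0}]'
python3 -c "
from h import *
goto(.551,.0945,.054,.5)"
```

```text
clock: 44.35
tcp_pos: [0.5497, 0.1021, 0.1208]
tcp_rot: [[-0.015, 1.0, 0.0], [1.0, 0.015, 0.001], [0.001, 0.0, -1.0]]
wrist_force: [-0.9, -1.0, 0.1]
grip_width: 0.0441
clk 44.35 tcp [0.5497 0.1021 0.1208] phi 0.85 q6 7.0 w 0.0441 F [-0.9 -1.   0.1]
tool-d mm [-7.7  1.1 66.8] turn 0.35 or -179.6
```

```bash
python3 -m crank '[{"jaw":0,"xyz":[-7,1,15],"turn":0.4},{"jaw":0,"xyz":[0,0,20],"turn":0},{"jaw":0,"xyz":[0,0,20],"turn":0},{"jaw":0,"xyz":[0,0,11],"turn":0},{"jaw":0,"xyz":[0,0,0],"turn":0},{"jaw":-1,"xyz":[0,0,0],"turn":0},{"jaw":-1,"xyz":[0,0,0],"turn":0},{"jaw":-1,"xyz":[0,0,0],"turn":0},{"jaw":-1,"xyz":[0,0,0],"turn":0}]'
python3 -c "
from h import *
goto(.575,.0945,.054,.5)"
```

```text
clock: 45.48
tcp_pos: [0.5508, 0.0904, 0.0555]
tcp_rot: [[-0.002, 1.0, 0.0], [1.0, 0.002, -0.0], [-0.0, 0.0, -1.0]]
wrist_force: [-2.8, -0.8, 4.1]
grip_width: 0.0195
clk 45.48 tcp [0.5508 0.0904 0.0555] phi 0.09 q6 6.7 w 0.0195 F [-2.8 -0.8  4.1]
tool-d mm [ 4.1 24.2  1.5] turn -0.41 or 179.6
```

```bash
python3 -m crank '[{"jaw":-1,"xyz":[0,5,0],"turn":0},{"jaw":-1,"xyz":[0,5,0],"turn":0},{"jaw":-1,"xyz":[0,5,0],"turn":0},{"jaw":-1,"xyz":[0,5,0],"turn":0},{"jaw":-1,"xyz":[0,3,0],"turn":0},{"jaw":-1,"xyz":[0,0,0],"turn":0}]'
python3 -m crank '[{"jaw":-1,"xyz":[0,2,0],"turn":0},{"jaw":-1,"xyz":[0,1,0],"turn":0},{"jaw":-1,"xyz":[0,0,0],"turn":0}]'
```

```text
clock: 46.22
tcp_pos: [0.5725, 0.0905, 0.0555]
tcp_rot: [[-0.001, 1.0, -0.003], [1.0, 0.001, 0.0], [0.0, -0.003, -1.0]]
wrist_force: [-8.3, 0.2, 11.1]
grip_width: 0.0199
clock: 46.6
tcp_pos: [0.5725, 0.0905, 0.0553]
tcp_rot: [[-0.001, 1.0, -0.009], [1.0, 0.001, -0.0], [-0.0, -0.009, -1.0]]
wrist_force: [-16.3, -0.3, 18.4]
grip_width: 0.0195
```

```bash
python3 -m crank '[{"jaw":0,"xyz":[0,-3,0],"turn":0},{"jaw":0,"xyz":[0,0,0],"turn":0},{"jaw":0,"xyz":[0,0,0],"turn":0},{"jaw":0,"xyz":[0,0,-35],"turn":0},{"jaw":0,"xyz":[0,0,-35],"turn":0},{"jaw":0,"xyz":[30,-9,0],"turn":0},{"jaw":0,"xyz":[30,-9,0],"turn":0},{"jaw":0,"xyz":[0,0,0],"turn":10.2},{"jaw":0,"xyz":[0,0,0],"turn":10.2},{"jaw":0,"xyz":[0,0,0],"turn":10.2},{"jaw":0,"xyz":[0,0,0],"turn":10.2},{"jaw":0,"xyz":[0,0,0],"turn":10.2},{"jaw":0,"xyz":[0,0,0],"turn":10.2},{"jaw":0,"xyz":[0,0,0],"turn":10.2},{"jaw":0,"xyz":[0,0,0],"turn":0}]'
python3 -c "
from h import *
goto(.5542,.1535,.062,-71.5)
im=overlay('scene','pics/b8s.png',(325,165,420,255),6)
im=overlay('top','pics/b8.png',(225,155,325,265),5)"
```

```text
clock: 48.48
tcp_pos: [0.5558, 0.1504, 0.1246]
tcp_rot: [[0.947, 0.322, 0.0], [0.322, -0.947, 0.0], [0.0, -0.0, -1.0]]
wrist_force: [-0.8, 0.2, -0.5]
grip_width: 0.0436
clk 48.48 tcp [0.5558 0.1504 0.1246] phi -71.23 q6 83.9 w 0.0436 F [-0.8  0.2 -0.5]
tool-d mm [-0.5 -3.5 62.6] turn 0.27 or -179.7
```

View pics/b8.png

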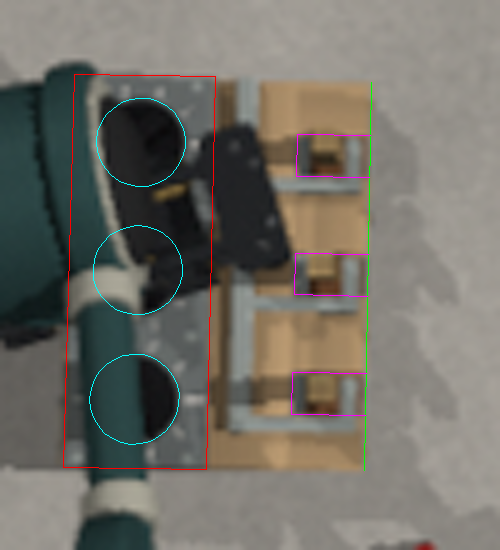

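Bar is shut: toes cross all three slots in front of the posts. Now turn the middle dial away.

```bash
python3 -m crank '[{"jaw":0,"xyz":[-0.5,-3.3,20],"turn":0.2},{"jaw":0,"xyz":[0,0,20],"turn":0},{"jaw":0,"xyz":[0,0,20],"turn":0},{"jaw":0,"xyz":[0,0,1],"turn":0},{"jaw":-1,"xyz":[0,0,0],"turn":0},{"jaw":-1,"xyz":[0,0,0],"turn":0},{"jaw":-1,"xyz":[0,0,0],"turn":0},{"jaw":-1,"xyz":[0,0,0],"turn":0},{"jaw":-1,"xyz":[0,0,0],"turn":0}]'
python3 -m crank '[{"jaw":-1,"xyz":[0,0,0],"turn":-9},{"jaw":-1,"xyz":[0,0,0],"turn":-9},{"jaw":-1,"xyz":[0,0,0],"turn":-9},{"jaw":-1,"xyz":[0,0,0],"turn":-9},{"jaw":-1,"xyz":[0,0,0],"turn":-9},{"jaw":-1,"xyz":[0,0,0],"turn":-9},{"jaw":-1,"xyz":[0,0,0],"turn":-9},{"jaw":-1,"xyz":[0,0,0],"turn":-9},{"jaw":-1,"xyz":[0,0,0],"turn":-9},{"jaw":-1,"xyz":[0,0,0],"turn":-9},{"jaw":-1,"xyz":[0,0,0],"turn":-10},{"jaw":-1,"xyz":[0,0,0],"turn":0}]'
python3 -c "
from h import *
goto(.5542,.1535,.062,28.5)"
```

```text
clock: 49.7
tcp_pos: [0.5544, 0.1542, 0.0646]
tcp_rot: [[0.949, 0.316, 0.001], [0.316, -0.949, 0.001], [0.001, -0.001, -1.0]]
wrist_force: [-0.4, 4.5, 4.1]
grip_width: 0.0115
clock: 51.2
tcp_pos: [0.551, 0.1556, 0.0646]
tcp_rot: [[-0.477, 0.879, -0.006], [0.879, 0.477, 0.003], [0.006, -0.004, -1.0]]
wrist_force: [-11.6, 9.6, 11.9]
grip_width: 0.0119
clk 51.2 tcp [0.551  0.1556 0.0646] phi 28.51 q6 -15.6 w 0.0119 F [-11.6   9.6  11.9]
tool-d mm [-3.4  1.9  2.6] turn 0.01 or -180.0
```

Release, lift, go to the right dial (jaw 36.5°).

```bash
python3 -m crank '[{"jaw":0,"xyz":[0,0,0],"turn":0},{"jaw":0,"xyz":[0,0,0],"turn":0},{"jaw":0,"xyz":[0,0,0],"turn":0},{"jaw":0,"xyz":[0,0,-30],"turn":0},{"jaw":0,"xyz":[0,0,-30],"turn":-8},{"jaw":0,"xyz":[-22,29,0],"turn":0},{"jaw":0,"xyz":[-21,29,0],"turn":0},{"jaw":0,"xyz":[0,0,0],"turn":0}]'
python3 -c "
from h import *
goto(.6262,.1535,.062,37)"
```

```text
clock: 52.2
tcp_pos: [0.6287, 0.1527, 0.1239]
tcp_rot: [[-0.593, 0.805, 0.002], [0.805, 0.593, -0.0], [-0.001, 0.001, -1.0]]
wrist_force: [-0.3, 0.5, 0.1]
grip_width: 0.0441
clk 52.2 tcp [0.6287 0.1527 0.1239] phi 36.41 q6 -24.9 w 0.0441 F [-0.3  0.5  0.1]
tool-d mm [ 2.1 -1.6 61.9] turn -0.59 or 179.4
```

```bash
python3 -m crank '[{"jaw":0,"xyz":[2,-1.6,20],"turn":0},{"jaw":0,"xyz":[0,0,20],"turn":0},{"jaw":0,"xyz":[0,0,20],"turn":0},{"jaw":0,"xyz":[0,0,0],"turn":0},{"jaw":-1,"xyz":[0,0,0],"turn":0},{"jaw":-1,"xyz":[0,0,0],"turn":0},{"jaw":-1,"xyz":[0,0,0],"turn":0},{"jaw":-1,"xyz":[0,0,0],"turn":0},{"jaw":-1,"xyz":[0,0,0],"turn":0}]'
python3 -m crank '[{"jaw":-1,"xyz":[0,0,0],"turn":-9},{"jaw":-1,"xyz":[0,0,0],"turn":-9},{"jaw":-1,"xyz":[0,0,0],"turn":-9},{"jaw":-1,"xyz":[0,0,0],"turn":-9},{"jaw":-1,"xyz":[0,0,0],"turn":-9},{"jaw":-1,"xyz":[0,0,0],"turn":-9},{"jaw":-1,"xyz":[0,0,0],"turn":-9},{"jaw":-1,"xyz":[0,0,0],"turn":-9},{"jaw":-1,"xyz":[0,0,0],"turn":-9},{"jaw":-1,"xyz":[0,0,0],"turn":-9},{"jaw":-1,"xyz":[0,0,0],"turn":-10},{"jaw":-1,"xyz":[0,0,0],"turn":0}]'
python3 -m crank '[{"jaw":0,"xyz":[0,0,0],"turn":0},{"jaw":0,"xyz":[0,0,0],"turn":0},{"jaw":0,"xyz":[0,0,0],"turn":0},{"jaw":0,"xyz":[0,0,-30],"turn":0},{"jaw":0,"xyz":[0,0,-30],"turn":9},{"jaw":0,"xyz":[0,0,0],"turn":9},{"jaw":0,"xyz":[0,0,0],"turn":10},{"jaw":0,"xyz":[0,0,0],"turn":0}]'
python3 -c "
from h import *
goto(.4815,.1520,.062,108.5)"
```

```text
clock: 53.32
tcp_pos: [0.6241, 0.1539, 0.0647]
tcp_rot: [[-0.594, 0.804, 0.001], [0.804, 0.594, 0.0], [-0.0, 0.001, -1.0]]
wrist_force: [-1.4, -1.7, 4.9]
grip_width: 0.0115
clock: 54.82
tcp_pos: [0.6242, 0.1543, 0.0647]
tcp_rot: [[-0.69, -0.724, 0.001], [-0.724, 0.69, 0.001], [-0.001, -0.0, -1.0]]
wrist_force: [-1.9, 1.1, 5.6]
grip_width: 0.0119
clock: 55.82
tcp_pos: [0.6236, 0.1538, 0.1236]
tcp_rot: [[-0.948, -0.318, -0.0], [-0.318, 0.948, -0.0], [0.0, -0.0, -1.0]]
wrist_force: [0.5, -0.3, 0.1]
grip_width: 0.0444
clk 55.83 tcp [0.6236 0.1538 0.1236] phi 108.54 q6 -96.9 w 0.0444 F [ 0.5 -0.3  0.1]
tool-d mm [135.3  43.5  61.7] turn 0.04 or -180.0
```

```bash
python3 -m crank '[{"jaw":0,"xyz":[45,14.5,0],"turn":0},{"jaw":0,"xyz":[45,14.5,0],"turn":0},{"jaw":0,"xyz":[45,14.5,0],"turn":0},{"jaw":0,"xyz":[0,0,0],"turn":0}]'
python3 -c "
from h import *
goto(.4815,.1520,.062,108.5)"
```

```text
clock: 56.32
tcp_pos: [0.4779, 0.1519, 0.1225]
tcp_rot: [[-0.947, -0.32, -0.004], [-0.32, 0.947, -0.001], [0.004, 0.0, -1.0]]
wrist_force: [1.8, -0.3, -0.3]
grip_width: 0.0438
clk 56.33 tcp [0.4779 0.1519 0.1225] phi 108.69 q6 -93.9 w 0.0438 F [ 1.8 -0.3 -0.3]
tool-d mm [-3.7 -1.1 60.5] turn 0.19 or -179.8
```

```bash
python3 -m crank '[{"jaw":0,"xyz":[-2.5,-1,20],"turn":0},{"jaw":0,"xyz":[0,0,20],"turn":0},{"jaw":0,"xyz":[0,0,19],"turn":0},{"jaw":0,"xyz":[0,0,0],"turn":0},{"jaw":-1,"xyz":[0,0,0],"turn":0},{"jaw":-1,"xyz":[0,0,0],"turn":0},{"jaw":-1,"xyz":[0,0,0],"turn":0},{"jaw":-1,"xyz":[0,0,0],"turn":0},{"jaw":-1,"xyz":[0,0,0],"turn":0}]'
python3 -m crank '[{"jaw":-1,"xyz":[0,0,0],"turn":9},{"jaw":-1,"xyz":[0,0,0],"turn":9},{"jaw":-1,"xyz":[0,0,0],"turn":9},{"jaw":-1,"xyz":[0,0,0],"turn":9},{"jaw":-1,"xyz":[0,0,0],"turn":9},{"jaw":-1,"xyz":[0,0,0],"turn":9},{"jaw":-1,"xyz":[0,0,0],"turn":9},{"jaw":-1,"xyz":[0,0,0],"turn":9},{"jaw":-1,"xyz":[0,0,0],"turn":9},{"jaw":-1,"xyz":[0,0,0],"turn":9},{"jaw":-1,"xyz":[0,0,0],"turn":10},{"jaw":-1,"xyz":[0,0,0],"turn":0}]'
python3 -m crank '[{"jaw":0,"xyz":[0,0,0],"turn":0},{"jaw":0,"xyz":[0,0,0],"turn":0},{"jaw":0,"xyz":[0,0,0],"turn":0},{"jaw":0,"xyz":[0,0,-40],"turn":0},{"jaw":0,"xyz":[0,0,-40],"turn":0},{"jaw":0,"xyz":[0,0,-40],"turn":0},{"jaw":0,"xyz":[0,0,0],"turn":0}]'
python3 -c "
from h import *
goto(.45,-.25,.24,8.5)"
```

```text
clock: 57.45
tcp_pos: [0.4847, 0.1544, 0.0657]
tcp_rot: [[-0.949, -0.316, 0.001], [-0.316, 0.949, 0.004], [-0.002, 0.004, -1.0]]
wrist_force: [-2.2, 8.0, 1.7]
grip_width: 0.012
clock: 58.95
tcp_pos: [0.4809, 0.1484, 0.0656]
tcp_rot: [[-0.148, 0.989, -0.008], [0.989, 0.148, -0.007], [-0.006, -0.009, -1.0]]
wrist_force: [-11.9, -14.9, 17.3]
grip_width: 0.0118
clock: 59.82
tcp_pos: [0.4876, 0.1533, 0.189]
tcp_rot: [[-0.148, 0.989, 0.008], [0.989, 0.148, 0.002], [0.001, 0.008, -1.0]]
wrist_force: [0.4, 0.3, 0.7]
grip_width: 0.0443
clk 59.83 tcp [0.4876 0.1533 0.189 ] phi 8.49 q6 6.2 w 0.0443 F [0.4 0.3 0.7]
tool-d mm [-393.3  -96.3  -52.2] turn -0.01 or 180.0
```

```bash
python3 -m crank '[{"jaw":0,"xyz":[-49,-12,-7],"turn":0},{"jaw":0,"xyz":[-49,-12,-7],"turn":0},{"jaw":0,"xyz":[-49,-12,-7],"turn":0},{"jaw":0,"xyz":[-49,-12,-7],"turn":0},{"jaw":0,"xyz":[-49,-12,-7],"turn":0},{"jaw":0,"xyz":[-49,-12,-7],"turn":0},{"jaw":0,"xyz":[-49,-12,-7],"turn":0},{"jaw":0,"xyz":[-49,-12,-7],"turn":0},{"jaw":0,"xyz":[0,0,0],"turn":0}]'
python3 dials.py ov9; python3 look.py ov9b
python3 -c "
from h import *
cv2.imwrite('pics/all9.png',get_image('top')['color'])
cv2.imwrite('pics/all9s.png',get_image('scene')['color'])
im=overlay('scene','pics/ov9s.png',(270,165,420,275),5)"
```

```text
clock: 60.95
tcp_pos: [0.4468, -0.2523, 0.2398]
tcp_rot: [[-0.143, 0.99, -0.001], [0.99, 0.143, -0.0], [0.0, -0.001, -1.0]]
wrist_force: [0.4, -0.1, 1.1]
grip_width: 0.0439
left [483. 152.] [11.8 44.4] line 171.8 bar value deg 172.1 marks 4.78
mid [554.7 152.4] [12.4 44. ] line 152.9 bar value deg 152.6 marks 4.24
right [626.7 153.1] [44.6  9.9] line 42.8 bar value deg 44.0 marks 1.22
[(0.87, array([0.579 , 0.1047, 0.064 ]))]
post left 25 locker [21.5 63.5 84.4] range x 15.9 27.2
post mid 25 locker [22.7 -4.6 85.5] range x 17.1 28.3
post right 30 locker [ 21.3 -71.9  84.4] range x 15.7 27.0
```

View pics/ov9.png

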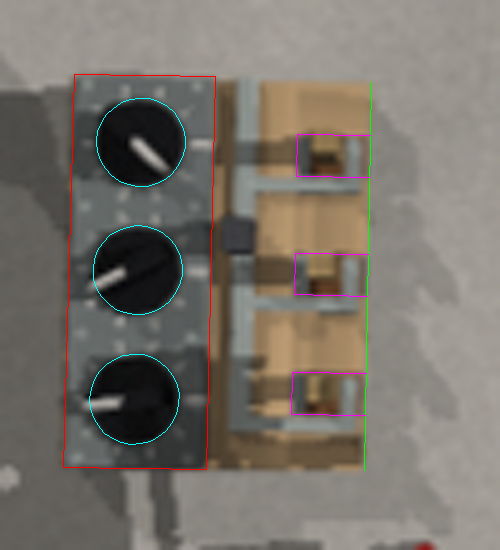

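View pics/ov9s.png

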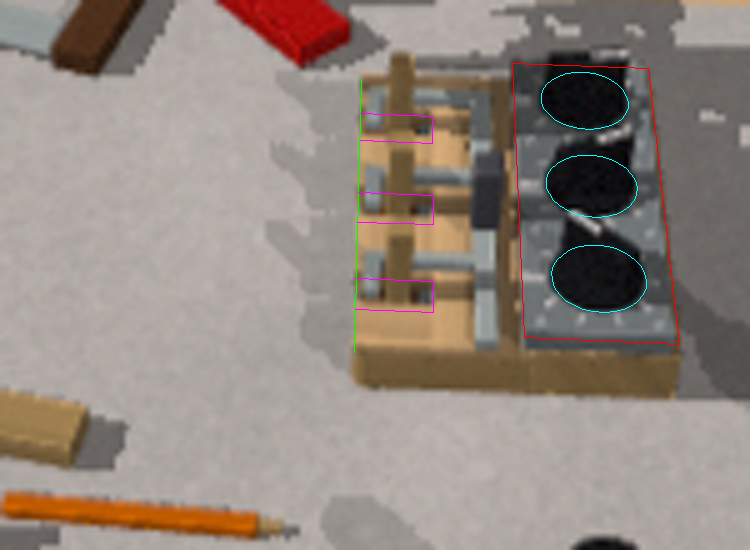

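View pics/all9.png

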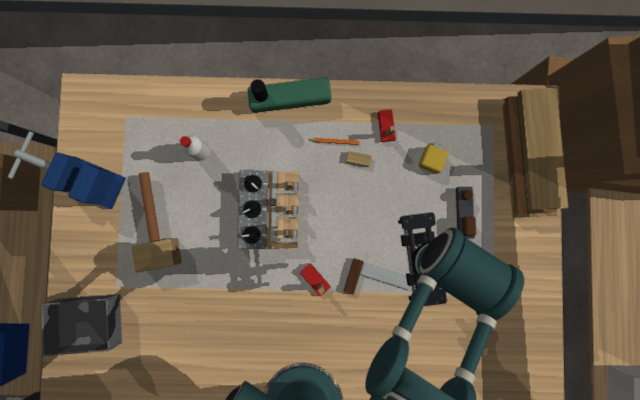

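The last pictures show the bar shut, with its toes across all three slots in front of the posts (crop around 350, 155/275/395). The dials read about 4.8, 4.2 and 1.2 marks, against codes of 2, 7 and 4. The other things I can see are where they were, so I am handing in.

```bash
python3 -c "
from workcell import r,ticket
s=r.read_state(); print(s['clock'],s['tcp_pos'].round(3),s['wrist_force'].round(1)); print(ticket.close_job())"
```

```text
61.25 [ 0.447 -0.248  0.24 ] [0.  0.3 0.2]
the job is handed in; nothing more can be done
None
```

I handed the job in at about 61 s, with all three irons locked away and the gripper clear of everything.

- **Opening:** I set the dials to their code. The left read 72° (mark 2.0, its direction judged from the picture), the middle 252° (mark 7.0) and the right 143° (mark 3.97). I then drew the bar 24 mm to its stop.
- **Irons:** I slid all three wooden carriers in blade first until each met the back wall, at about 13 to 18 N. I pushed the right one again afterwards, because I may have pulled it back slightly on release; it did not move.
- **Closing:** I pushed the bar back to its stop, at the same hand position as at the start. The last picture shows its toes across every slot, in front of the posts. The dials were left at about marks 4.8 (left), 4.2 (middle) and 1.2 (right), each at least 2.7 marks off its code.

**Checks that disagreed:**
- The top camera put the posts at locker x = 21 to 23 mm instead of 25, and about 4 mm to the right. The wall contact and the hand's own position put them home, so I took this as camera error.
- The automatic pointer-line reading failed for the left dial during the code check. I resolved which way it pointed from the picture.

**Bystanders:** The ones visible in the last picture have not moved. The arm covered the turquoise look-alike in that picture, but it never worked near it.

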